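# Sort the box spanners into the clip rack

## Robot

A 6-joint arm with a two-finger parallel gripper is mounted at the origin on a cart in front of the work surface, level with it; the furniture and walls round the work are solid. World frame = base frame: x ahead of the robot, y to its left, z up, the work surface at z = 0. Lengths are in m, angles in rad, forces in N, time in s.
With the tool pointing down it reaches from about 0.25 to 0.725 m from the base axis. Payload 4 kg.
Tool frame: the origin (TCP) lies at the very end of the fingers, on their centre line; the grasp point (between the pads) lies 19 mm behind it; x points along the fingers, z is the direction in which the jaws open and shut, and the axes are right-handed (so a half turn about x gives the same grasp; the last joint's range is limited). The gripper opens to 85 mm and grips with 20 to 120 N. Pads are 22 mm wide; open, the fingers measure 114 mm over their backs; the gripper's body (76 mm by 85 mm) begins 54 mm behind the grasp point. The pads swing forward as they close: fully open they stand 13 mm farther back than shut.
Start: joints at [1.244, 0.241, 0.005, 1.335, 0, 1.571], TCP at [0.161, 0.474, 0.197] pointing down, gripper open.
Joint ranges: [-2.72, 2.72], [-1.05, 1.87], [-1.09, 1.28], [-1.99, 2.15], [-1.42, 1.44], [-3.14, 3.14]. Speed limits (rad/s): [2.79, 2.79, 3.14, 3.14, 3.14, 3.14].

## Interface

Orientations are given as a unit quaternion [x, y, z, w].
In Python, from workcell import bot gives the robot as it stands.
- The arm moves only by the tool apply_moves, never from a script. Its argument "targets" is one flat list of numbers, 7 for each row, row after row: the shift along the tool's x, y, z in units of 25 cm (1.0 is 25 cm), then the turn, a rotation vector about the tool's x, y, z in units of 0.5 rad (1.0 is 0.5 rad), then the opening, from 0 (shut) to 1 (fully open). In form: [tx, ty, tz, wx, wy, wz, claw, tx, ty, tz, wx, wy, wz, claw, ...]. A call has 1 to 12 rows; each row is the pose to reach, as a shift and turn from the pose commanded when the call began, along the tool's axes at that moment; what a row does not reach only later rows make up. A row lasts 1/12 s, in which the tool goes at most 41.7 mm and 7.16 degrees, less where a joint would pass 70% of its speed; a pose out of reach is approached as far as the arm can. A call with a number of a shift or a turn outside -1 to 1 is refused whole. A call with a gripper value outside its range is refused whole. The fingers move at their own pace and stop on an object; the grip force is fixed at half the most. Time passes only in rows, so rows that repeat a pose let the fingers close. It gives the time, the measured TCP pose, the force and the opening at its end, in the units of the state.
- bot.get_obs(): the state, without advancing time (a new reading comes with each control period).
- bot.camera(name): name is "scene" or "top" or "wrist"; returns (picture, depth): 384x512x3 uint8, red, green, blue; 384x512 float32, m along the optical axis (not along the pixel's ray), 0 where there is no reading.
- bot.camera_params(name): a dict with "fx", "fy", "cx", "cy" (pixels), "T" (4x4, takes a point from camera to world coordinates); the wrist camera has in their place "tool_from_camera" (4x4, takes a point from camera to tool coordinates, whose origin is the TCP and whose axes are the tool frame's). Camera axes: x right, y up, looking along -z (the intrinsics and any distortion apply to the point x, -y, -z); pixel columns grow to the right and rows downward; lengths in m; the calibration is good to about 2 mm. A picture is of the moment at which its call begins: read the wrist's pose just before it. camera_params takes no time and is no camera call.
- bot.job_done(): hands the job in, once; it reports no verdict.
The state is a dict: "clock": time; "joint_pos": joint angles; "joint_vel": joint speeds; "tau": joint torques, N m; "eef_pos": TCP position; "tool_rot": TCP orientation; "ft_force": force on the tool from outside, world axes, zero at the start; "ft_torque": the same for the moment, N m; "grip_width": finger opening in m.
Only numpy, scipy, OpenCV 4.12 (cv2) and the standard library are available. Lean on these libraries where they do the work, as an engineer would, in place of code of your own. Each camera call takes 0.05 s, during which the arm holds its last target.

## Task

Put the three loose box spanners away on the sloping clip rack, each lengthwise in the bay made for its size (smallest in the left-hand bay seen from the robot, middle size in the middle bay, largest in the right-hand bay). Press each one home until both of its spring clips have snapped over the tube, then let go of it; do not disturb the little flag cube, the marker or the scissors.

Things in the scene. Friction and masses are not known exactly. Their poses are not given: they have to be found in the camera images.
- spanner_small: Small double-ended tubular box spanner, bright steel, loose: 120 mm long; round tube 16 mm in diameter, 84 mm long, between two hexagon ends each 18 mm long, 20 mm across flats (23 mm corners). About 0.09 kg. Lies on a flat of its hexagons, axis 10 mm above the table. Origin at its middle, on its axis; x along its length; both ends alike, either may be the upper one.
- spanner_medium: Middle-sized spanner of the same kind: 150 mm long; tube 20 mm in diameter and 106 mm long; hexagon ends 22 mm long, 25 mm across flats (29 mm corners). About 0.14 kg. Its axis lies 12.5 mm above the table. Origin at its middle on its axis, x along its length.
- spanner_large: Largest spanner of the same kind: 180 mm long; tube 24 mm in diameter and 128 mm long; hexagon ends 26 mm long, 30 mm across flats (35 mm corners). About 0.20 kg. Its axis lies 15 mm above the table. Origin at its middle on its axis, x along its length.
- rack: Clip rack, fast on the table: dark blue-grey panel, 236 mm wide, 210 mm along the slope, on a steel frame, with three bays 72 mm apart, each with a cream outline of its spanner. The panel slopes 35 degrees, low edge towards the robot, high edge 155 mm up. Origin on the table under its centre; x to the high side, y left, z up.
- bay_small (a point): Left-hand (small) bay: where the middle of the small spanner lies when home, 32 mm out from the panel. Frame: x up the slope (35 degrees above level), the way the seated spanner's axis lies; y left; z square out of the panel, up and towards the robot. Press in along -z. Two clips 9 mm wide, middles 31.5 mm up and down the slope from here: 54 mm free between them for fingers.
- bay_medium (a point): Middle bay for the medium spanner, same frame; clip middles at 42.5 mm, 76 mm free between them. In every bay the tube rests on the two clips' feet, sprung jaws on both sides; the hexagon ends lie outside the clips with 6 mm play each way. Pushing a spanner in past the jaws takes 4 to 12 N, then it stops on the feet; one lying on top of the clips stands 8 to 14 mm too high.
- bay_large (a point): Right-hand (large) bay for the large spanner, same frame; clip middles at 53.5 mm, 98 mm free between them. The jaws here stand 14 mm to either side of this point in y, 18 mm at their flared mouth (small bay 10 and 14, medium 12 and 16), and reach 15 mm out in z.
- marker: Black marker pen lying on the table, 124 mm long, 20 mm high: leave alone. Origin at the centre of its underside.
- flag_cube: Orange cube, 60 x 72 mm, with a little orange flag on a mast, 182 mm high in all, standing: leave alone. Origin at the centre of its underside.
- scissors: Blue-handled scissors lying flat, 152 mm long, 62 mm wide: leave alone. Origin at the centre of their underside.

How it is judged:
At the end, for the whole second after the job is handed in: Each spanner lies home in the bay of its own size: its middle within 9 mm along the slope, 3 mm across and 3 mm in height of the bay's point, its axis within 0.07 rad of the bay's x axis (either end up), and at rest; the flag cube, marker and scissors are within 30 mm of where they lay (x of spanner_small in the frame of bay_small between -0.009 and 0.009 m and y of spanner_small in the frame of bay_small between -0.003 and 0.003 m and z of spanner_small in the frame of bay_small between -0.003 and 0.003 m and angle between the x axis of spanner_small and the x axis of bay_small, either way round below 0.07 rad and linear speed of each of spanner_small, spanner_medium, spanner_large below 0.02 m/s and x of spanner_medium in the frame of bay_medium between -0.009 and 0.009 m and y of spanner_medium in the frame of bay_medium between -0.003 and 0.003 m and z of spanner_medium in the frame of bay_medium between -0.003 and 0.003 m and angle between the x axis of spanner_medium and the x axis of bay_medium, either way round below 0.07 rad and x of spanner_large in the frame of bay_large between -0.009 and 0.009 m and y of spanner_large in the frame of bay_large between -0.003 and 0.003 m and z of spanner_large in the frame of bay_large between -0.003 and 0.003 m and angle between the x axis of spanner_large and the x axis of bay_large, either way round below 0.07 rad and distance of each of marker, flag_cube, scissors from where it was at the start of the episode below 0.03 m); the robot touches nothing.
It fails at once if the marker is pushed away (distance of marker from where it was at the start of the episode above 0.03 m).
It fails at once if the flag cube is pushed away (distance of flag_cube from where it was at the start of the episode above 0.03 m).
It fails at once if the scissors are pushed away (distance of scissors from where it was at the start of the episode above 0.03 m).
It also fails if it takes over 70 s, if anything falls off the work surface, if the arm or the gripper's body presses on something with over 40 N, if the wrist force passes 120 N, or if a joint passes its speed limit or range.

## Working session

There is one attempt and no reset: what is moved stays moved. The work goes in short steps, Python scripts to look and compute and a tool call to move; the robot and the scene stay as the last step left them, time stands still between calls to the robot, and variables do not carry over. Pictures are saved under pics/ and viewed, and the job is handed in when it is done.

Besides the shell and the picture viewer there is one more tool, called as name(argument=value, ...) on one line, values as JSON. apply_moves: Moves the arm, as the interface text tells. Its arguments: {"type":"object","properties":{"targets":{"type":"array"}},"required":["targets"]}

```bash
ls; mkdir -p pics
python3 - <<'E'
from workcell import bot
import cv2,numpy as np
print(bot.get_obs())
for n in ["scene","top","wrist"]:
    im,d=bot.camera(n); cv2.imwrite(f"pics/{n}0.png",im[:,:,::-1]); np.savez(f"{n}0.npz",im=im,d=d)
    p=bot.camera_params(n); print(n,p)
E
```

```text
pics
{'clock': 0.0, 'joint_pos': array([ 1.24401260e+00,  2.41412941e-01,  3.72025182e-03,  1.33521558e+00,
       -1.77166899e-05,  1.57079588e+00]), 'joint_vel': array([ 8.85035961e-04,  5.23455929e-04, -7.73841363e-05,  4.68179675e-04,
        2.72080060e-04, -1.49193488e-04]), 'tau': array([-3.55366801e-04, -3.72315431e+01,  2.52411050e+01,  1.70104927e-02,
        2.04752332e-06, -3.32028122e-06]), 'eef_pos': array([0.16027607, 0.47286251, 0.19611155]), 'tool_rot': array([-0.41244776,  0.57527629,  0.41156744,  0.57406992]), 'ft_force': array([-0.5975043 ,  0.25383657, -0.15210758]), 'ft_torque': array([ 0.03636051, -0.01638379, -0.05640017]), 'grip_width': 0.08552976974378074}
scene {'fx': 383.68797209117605, 'fy': 383.68797209117605, 'cx': 251.77807598828767, 'cy': 195.52011888845325, 'T': array([[ 0.88483562,  0.35217595, -0.30502136,  0.25073456],
       [-0.46589682,  0.6723042 , -0.57528012, -0.71373224],
       [ 0.00246732,  0.65113682,  0.75895636,  0.98289424],
       [ 0.        ,  0.        ,  0.        ,  1.        ]])}
top {'fx': 370.3906765667694, 'fy': 370.3906765667694, 'cx': 254.26620071251415, 'cy': 193.78089378536686, 'T': array([[-0.02538698,  0.99823096, -0.05376285,  0.51943538],
       [-0.99960248, -0.0246886 ,  0.01361462, -0.02051431],
       [ 0.01226321,  0.05408711,  0.99846091,  1.6058238 ],
       [ 0.        ,  0.        ,  0.        ,  1.        ]])}
wrist {'fx': 289.3896474435733, 'fy': 289.3896474435733, 'cx': 260.296648296447, 'cy': 193.053054729973, 'tool_from_camera': array([[-5.09595532e-05,  2.58638189e-01, -9.65974267e-01,
        -1.77021632e-01],
       [-3.21747186e-04,  9.65974214e-01,  2.58638192e-01,
         6.63551635e-02],
       [ 9.99999947e-01,  3.23979588e-04,  3.39904951e-05,
         2.97294916e-04],
       [ 0.00000000e+00,  0.00000000e+00,  0.00000000e+00,
         1.00000000e+00]])}
```

View pics/top0.png

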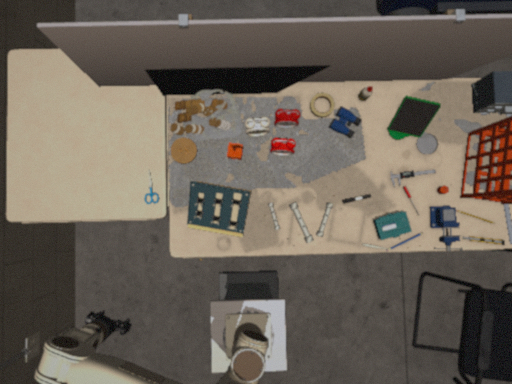

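View pics/scene0.png

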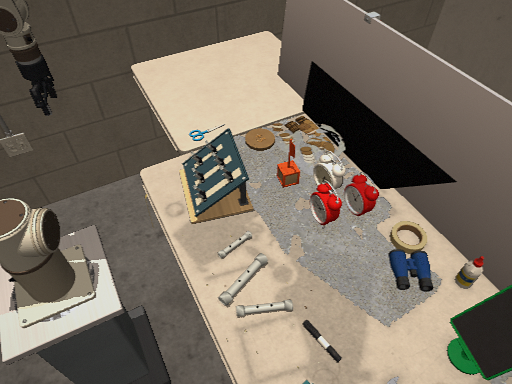

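View pics/wrist0.png

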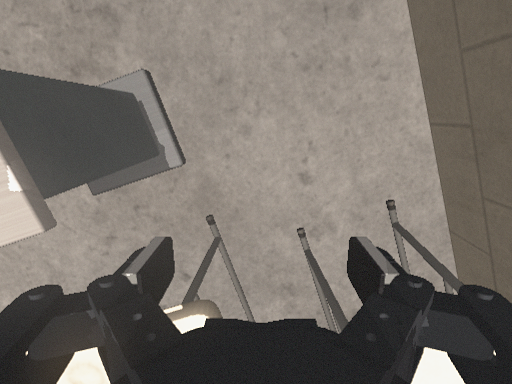

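```bash
cat > h.py <<'E'
import numpy as np,cv2
from scipy.spatial.transform import Rotation as R
from workcell import bot
TC=np.array(bot.camera_params("wrist")["tool_from_camera"])
def camT(name,obs=None):
    p=bot.camera_params(name)
    if name!="wrist": return p,np.array(p["T"])
    T=np.eye(4);T[:3,:3]=R.from_quat(obs["tool_rot"]).as_matrix();T[:3,3]=obs["eef_pos"]
    return p,T@np.array(p["tool_from_camera"])
def rays(p,T,uv):
    uv=np.atleast_2d(uv).astype(float)
    d=np.c_[(uv[:,0]-p["cx"])/p["fx"],-(uv[:,1]-p["cy"])/p["fy"],-np.ones(len(uv))]
    return T[:3,3],d@T[:3,:3].T
def onplane(p,T,uv,z,n=(0,0,1)):
    o,d=rays(p,T,uv); n=np.array(n,float)
    return o+d*((z-o@n)/(d@n))[:,None]
def proj(p,T,X):
    X=(np.atleast_2d(X)-T[:3,3])@T[:3,:3]
    return np.c_[p["cx"]+p["fx"]*X[:,0]/-X[:,2],p["cy"]-p["fy"]*X[:,1]/-X[:,2]]
def cloud(p,T,d):
    v,u=np.mgrid[:d.shape[0],:d.shape[1]]
    o,r=rays(p,T,np.c_[u.ravel(),v.ravel()])
    return (o+r*d.ravel()[:,None]).reshape(d.shape+(3,))
E
python3 - <<'E'
from h import *
for n in ["top","scene"]:
    z=np.load(n+"0.npz");p,T=camT(n)
    C=cloud(p,T,z["d"])
    if n=="top":
        for uv in [(274,217),(301,222),(325,219),(219,207),(235,150),(356,198),(151,190),(190,200),(250,188),(248,235),(195,182),(187,228)]:
            print(uv,C[uv[1],uv[0]].round(3))
        c=z["im"][170:250,170:380]; cv2.imwrite("pics/topcrop.png",cv2.resize(c,None,fx=3.8,fy=3.8,interpolation=cv2.INTER_CUBIC)[:,:,::-1])
    else:
        c=z["im"][120:370,130:350]; cv2.imwrite("pics/scenecrop.png",cv2.resize(c,None,fx=2.4,fy=2.4,interpolation=cv2.INTER_CUBIC)[:,:,::-1])
E
```

```text
(274, 217) [ 0.503 -0.124  0.02 ]
(301, 222) [ 0.479 -0.238  0.029]
(325, 219) [ 0.489 -0.341  0.025]
(219, 207) [0.55  0.103 0.103]
(235, 150) [0.788 0.034 0.068]
(356, 198) [ 0.576 -0.481  0.014]
(151, 190) [0.633 0.402 0.007]
(190, 200) [0.581 0.219 0.109]
(250, 188) [ 0.631 -0.024  0.009]
(248, 235) [ 0.428 -0.011 -0.002]
(195, 182) [0.649 0.19  0.162]
(187, 228) [0.465 0.251 0.002]
```

View pics/topcrop.png

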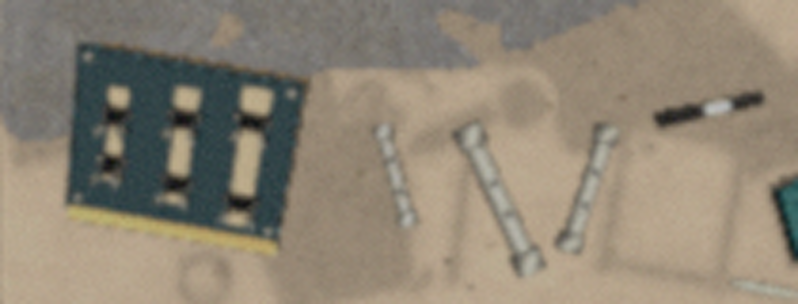

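View pics/scenecrop.png

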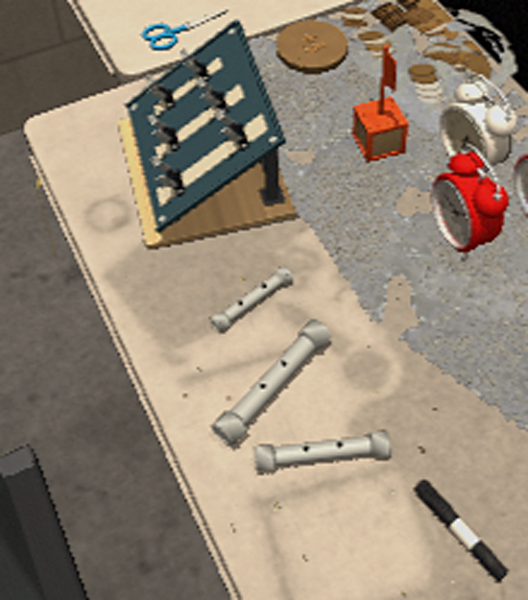

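```bash
cat >> h.py <<'E'
def Rdown(ax):
    """tool pointing down, tool y along given world horizontal axis (spanner axis), z = x cross y"""
    x=np.array([0,0,-1.]);y=np.array([ax[0],ax[1],0.]);y/=np.linalg.norm(y)
    return np.c_[x,y,np.cross(x,y)]
def plan(pos,Rt,p0=None,R0=None,label=""):
    o=bot.get_obs()
    if p0 is None: p0=o["eef_pos"]
    if R0 is None: R0=R.from_quat(o["tool_rot"]).as_matrix()
    d=R0.T@(np.array(pos)-p0)/0.25
    w=R.from_matrix(R0.T@Rt).as_rotvec()/0.5
    n=max(np.linalg.norm(d)*250/41.7,np.linalg.norm(w)*0.5*57.3/7.16)
    print(label,d.round(4).tolist(),w.round(4).tolist(),"rows %.1f"%n)
E
python3 - <<'E'
from h import *
o=bot.get_obs();print(R.from_quat(o["tool_rot"]).as_matrix().round(3))
for ax in [(1,0),(-1,0)]:
    plan([0.40,0.12,0.33],Rdown(ax))
E
```

```text
[[-0.001 -0.947  0.321]
 [-0.002  0.321  0.947]
 [-1.     0.    -0.002]]
 [-0.5331, -1.3613, -1.0305] [5.6296, -0.0008, 0.0046] rows 22.5
 [-0.5331, -1.3613, -1.0305] [-0.6536, -0.0033, -0.0006] rows 10.7
```

apply_moves(targets=[-0.53,-0.7,-0.52,-0.65,0,0,0.6,-0.53,-0.7,-0.52,-0.65,0,0,0.6,-0.53,-0.7,-0.52,-0.65,0,0,0.6,-0.53,-0.7,-0.52,-0.65,0,0,0.6,-0.53,-0.7,-0.52,-0.65,0,0,0.6,-0.53,-0.7,-0.52,-0.65,0,0,0.6,-0.53,-0.7,-0.52,-0.65,0,0,0.6])

```text
clock: 0.73
eef_pos: [0.2874, 0.2915, 0.3333]
tool_rot: [-0.499, 0.5, 0.498, 0.504]
ft_force: [-0.1, 1.5, 0.0]
grip_width: 0.0511
```

Run:
```python
from h import *
o=bot.get_obs();print(o["clock"],o["joint_pos"].round(3),o["eef_pos"])
plan([0.38,0.11,0.33],Rdown((-1,0)))
```

```text
0.7333 [ 0.794  0.035  0.114  1.644 -0.002  0.801] [0.28741833 0.29152969 0.33328587]
 [0.0132, -0.3755, -0.7235] [-0.0144, 0.0055, 0.011] rows 4.9
```

apply_moves(targets=[0,-0.37,-0.72,0,0,0,0.6,0,-0.37,-0.72,0,0,0,0.6,0,-0.37,-0.72,0,0,0,0.6,0,-0.37,-0.72,0,0,0,0.6,0,-0.37,-0.72,0,0,0,0.6,0,-0.37,-0.72,0,0,0,0.6,0,-0.37,-0.72,0,0,0,0.6])

```text
clock: 1.32
eef_pos: [0.377, 0.1127, 0.3289]
tool_rot: [-0.498, 0.502, 0.499, 0.501]
ft_force: [-0.0, 1.1, 0.4]
grip_width: 0.0511
```

Run:
```python
from h import *
o=bot.get_obs();print(o["clock"],o["joint_pos"].round(3),o["eef_pos"],np.abs(o["joint_vel"]).max())
im,d=bot.camera("wrist");np.savez("w1.npz",im=im,d=d,pos=o["eef_pos"],rot=o["tool_rot"])
cv2.imwrite("pics/w1.png",cv2.resize(im,None,fx=1.5,fy=1.5)[:,:,::-1])
```

```text
1.3167 [0.29  0.008 0.075 1.639 0.    0.297] [0.37703394 0.11268865 0.32888843] 0.06509171734411169
```

View pics/w1.png

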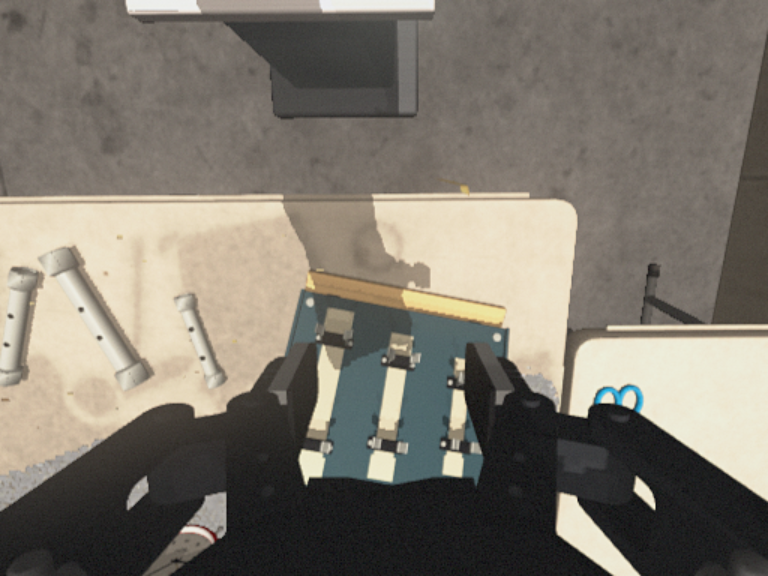

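apply_moves(targets=[-0.12,-0.5,-0.4,0,0,0,0.6,-0.12,-0.5,-0.4,0,0,0,0.6,-0.12,-0.5,-0.4,0,0,0,0.6,-0.12,-0.5,-0.4,0,0,0,0.6,-0.12,-0.5,-0.4,0,0,0,0.6,-0.12,-0.5,-0.4,0,0,0,0.6,-0.12,-0.5,-0.4,0,0,0,0.6])

```text
clock: 1.95
eef_pos: [0.501, 0.0156, 0.3588]
tool_rot: [-0.499, 0.5, 0.501, 0.5]
ft_force: [-0.4, 0.8, -0.4]
grip_width: 0.051
```

Run:
```python
from h import *
o=bot.get_obs();print(o["clock"],o["joint_pos"].round(3),o["eef_pos"],np.abs(o["joint_vel"]).max())
im,d=bot.camera("wrist");np.savez("w2.npz",im=im,d=d,pos=o["eef_pos"],rot=o["tool_rot"])
cv2.imwrite("pics/w2.png",cv2.resize(im,None,fx=1.5,fy=1.5)[:,:,::-1])
```

```text
1.95 [3.100e-02 2.430e-01 4.240e-01 1.754e+00 1.000e-03 3.000e-02] [0.50096565 0.01557439 0.35882914] 0.03356263527087331
```

View pics/w2.png

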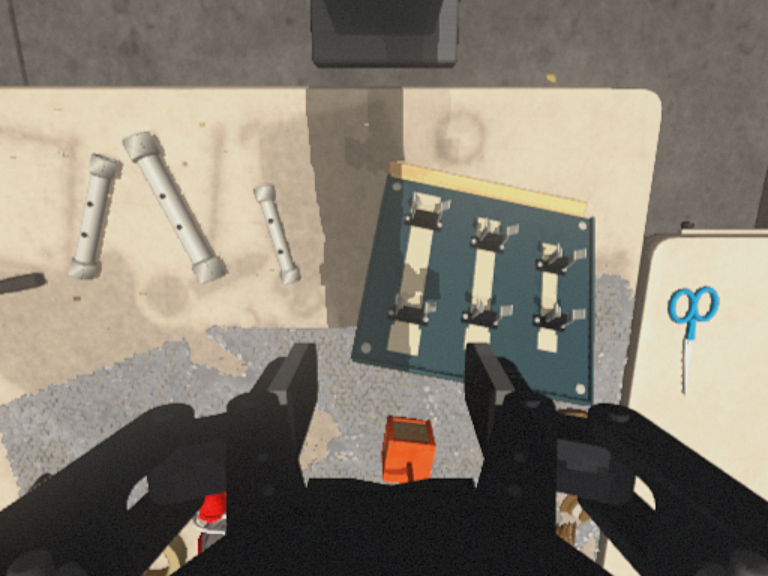

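Run:
```python
from h import *
z=np.load("w2.npz");o=dict(eef_pos=z["pos"],tool_rot=z["rot"]);p,T=camT("wrist",o)
im,d=z["im"],z["d"];C=cloud(p,T,d)
print("table z", [C[v,u].round(4).tolist() for u,v in [(200,90),(100,200),(230,100)]])
hsv=cv2.cvtColor(im,cv2.COLOR_RGB2HSV)
print(hsv[160,260],hsv[200,270],hsv[120,180])
# panel
v,u=np.mgrid[:384,:512]
pm=(hsv[...,0]>85)&(hsv[...,0]<115)&(hsv[...,1]>60)&(u>230)&(u<400)&(v<270)&(v>120)&(d>0)&(C[...,2]>0.02)
P=C[pm]
for i in range(5):
    c=P.mean(0);n=np.linalg.svd(P-c,full_matrices=False)[2][2];n*=np.sign(n[2]);r=(P-c)@n;P=P[np.abs(r)<max(2.5*r.std(),.002)]
print("plane n",n,"slope",np.degrees(np.arccos(n[2])),"yaw",np.degrees(np.arctan2(-n[1],-n[0])),"c",c,"rms",r.std(),len(P))
S=np.array([(397,187),(583,226),(366,348),(580,388)])/1.5
X=onplane(p,T,S,c@n,n);print(X.round(4),"centre",X.mean(0).round(4))
print("sides",np.linalg.norm(X[1]-X[0]),np.linalg.norm(X[3]-X[2]),np.linalg.norm(X[2]-X[0]),np.linalg.norm(X[3]-X[1]))
a=X[0]-X[1]+X[2]-X[3];print("yaw from screws",np.degrees(np.arctan2(a[0],-a[1])))
cr=im[95:275,230:405];cv2.imwrite("pics/rackcrop.png",cv2.resize(cr,None,fx=3.3,fy=3.3,interpolation=cv2.INTER_CUBIC)[:,:,::-1])
cr=im[75:200,40:215];cv2.imwrite("pics/spcrop.png",cv2.resize(cr,None,fx=4,fy=4,interpolation=cv2.INTER_CUBIC)[:,:,::-1])
np.savez("plane.npz",n=n,c=c)
```

```text
table z [[0.3909, -0.0892, 0.0001], [0.5913, -0.2926, 0.0003], [0.4076, -0.037, 0.0016]]
[85 22 71] [ 18  58 136] [ 16  55 200]
plane n [-0.56269066  0.11593174  0.81849805] slope 35.065276056117746 yaw -11.64180626969849 c [0.60032694 0.15754603 0.1275304 ] rms 0.0007556009574545112 3266
[[ 0.4488  0.0236  0.0423]
 [ 0.4918  0.2346  0.042 ]
 [ 0.5962 -0.0072  0.148 ]
 [ 0.6387  0.2031  0.1475]] centre [0.5439 0.1135 0.0949]
sides 0.21536423047934294 0.2145446674425263 0.18396914951588808 0.1835744970286425
yaw from screws -11.482532275385976
```

View pics/rackcrop.png

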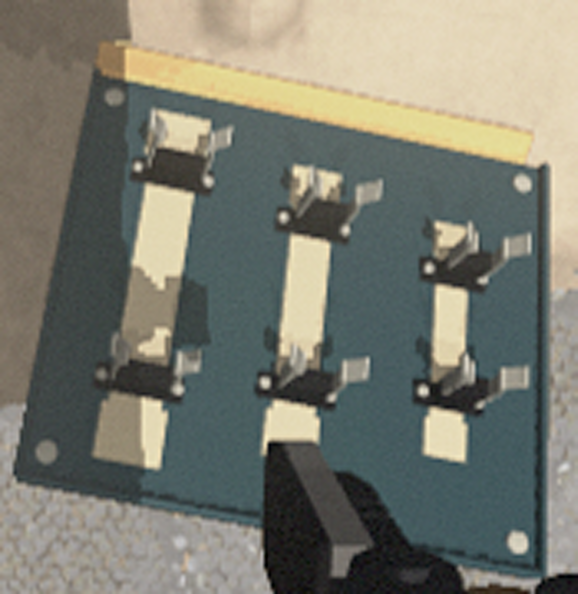

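View pics/spcrop.png

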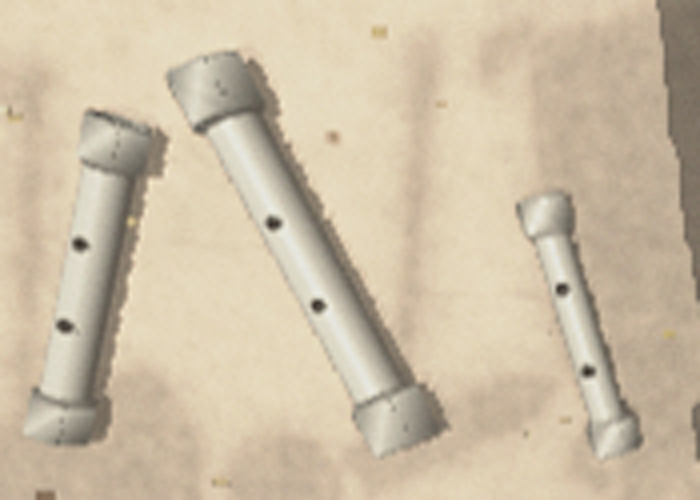

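Run:
```python
from h import *
z=np.load("w2.npz");o=dict(eef_pos=z["pos"],tool_rot=z["rot"]);p,T=camT("wrist",o)
pl=np.load("plane.npz");n0,c=pl["n"],pl["c"]
yaw=np.radians(-11.56);s=np.radians(35)
Rz=R.from_euler("z",yaw).as_matrix()
B=Rz@np.array([[np.cos(s),0,-np.sin(s)],[0,1,0],[np.sin(s),0,np.cos(s)]])
O=np.array([0.5439,0.1135,0.0949])
print("fit plane offset along n at O:",(c-O)@B[:,2])
f=lambda uv:np.array(uv)/3.3+[230,95]
def pan(uv,h=0):
    X=onplane(p,T,f(uv),O@B[:,2]+h,B[:,2]);return (X-O)@B
D={"large plates":[(138,168),(208,182),(102,374),(177,390)],"med plates":[(283,217),(345,231),(265,383),(329,398)],"small plates":[(429,268),(484,283),(421,390),(478,405)]}
for k,v in D.items():
    for h in (0,.004): q=pan(v,h);print(k,h,(q[:,:2]*1000).round(1).tolist(),"mean",(q.mean(0)*1000).round(1))
D={"large cream":[(151,112),(213,124),(94,458),(161,468)],"small cream":[(433,221),(468,228),(423,455),(466,461)],"med":[(287,167),(338,176)]}
for k,v in D.items():
    q=pan(v);print(k,(q[:,:2]*1000).round(1).tolist(),"mean",(q.mean(0)*1000).round(1))
np.savez("rack.npz",B=B,O=O)
# spanners
im=z["im"];hsv=cv2.cvtColor(im,cv2.COLOR_RGB2HSV)
g=lambda uv:np.array(uv)/4+[40,75]
import itertools
E_={"small":(.010,(547,202),(613,448)),"medium":(.0125,(117,126),(65,437)),"large":(.015,(205,70),(408,438))}
for k,(h,a,b) in E_.items():
    X=onplane(p,T,np.array([g(a),g(b)]),h);print(k,X.round(4).tolist(),np.linalg.norm(X[0]-X[1]),X.mean(0))
m=((hsv[...,1]<40)&(hsv[...,2]>60)).astype(np.uint8);m[:,:40]=0;m[:,215:]=0;m[:75]=0;m[200:]=0
m=cv2.morphologyEx(m,cv2.MORPH_CLOSE,np.ones((3,3)))
cs=[c for c in cv2.findContours(m,cv2.RETR_EXTERNAL,cv2.CHAIN_APPROX_NONE)[0] if cv2.contourArea(c)>200]
for c in cs:
    r=cv2.minAreaRect(c);print(r,cv2.contourArea(c))
cv2.imwrite("pics/m.png",cv2.resize(m[75:200,40:215]*255,None,fx=4,fy=4))
```

```text
fit plane offset along n at O: 8.331663810110315e-05
large plates 0 [[-55.2, -89.4], [-55.5, -54.1], [52.3, -89.5], [52.9, -54.7]] mean [ -1.4 -71.9   0. ]
large plates 0.004 [[-52.9, -89.7], [-53.2, -54.7], [53.5, -89.8], [54.2, -55.3]] mean [  0.4 -72.4   4. ]
med plates 0 [[-44.8, -14.9], [-44.1, 16.6], [41.5, -14.8], [42.7, 15.7]] mean [-1.2  0.6  0. ]
med plates 0.004 [[-42.6, -15.9], [-41.9, 15.3], [42.9, -15.8], [44.0, 14.4]] mean [ 0.6 -0.5  4. ]
small plates 0 [[-33.4, 60.1], [-31.4, 88.4], [30.1, 59.2], [31.9, 87.0]] mean [-0.7 73.7  0. ]
small plates 0.004 [[-31.3, 58.4], [-29.3, 86.4], [31.5, 57.4], [33.4, 85.0]] mean [ 1.1 71.8  4. ]
large cream [[-88.1, -87.8], [-88.7, -55.8], [90.8, -86.7], [89.6, -56.8]] mean [  0.9 -71.8   0. ]
small cream [[-59.7, 61.0], [-59.8, 79.3], [60.9, 61.6], [59.8, 82.0]] mean [ 0.3 71.   0. ]
med [[-73.0, -15.7], [-73.9, 10.7]] mean [-73.4  -2.5   0. ]
small [[0.4511, -0.1316, 0.01], [0.5631, -0.109, 0.01]] 0.11429218490267687 [ 0.50711993 -0.1203033   0.01      ]
medium [[0.4189, -0.3148, 0.0125], [0.5573, -0.3624, 0.0125]] 0.14627331875942462 [ 0.48811259 -0.33859533  0.0125    ]
large [[0.3961, -0.2719, 0.015], [0.5572, -0.2022, 0.015]] 0.17543206664505714 [ 0.47665651 -0.2370566   0.015     ]
((184.3459930419922, 155.89263916015625), (67.64488220214844, 12.053567886352539), 72.75853729248047) 553.5
((61.01743698120117, 144.4153594970703), (17.428573608398438, 83.13861846923828), 11.633633613586426) 1044.0
((114.84394073486328, 136.63058471679688), (112.21102142333984, 18.914661407470703), 61.38954162597656) 1493.0
```

View pics/m.png

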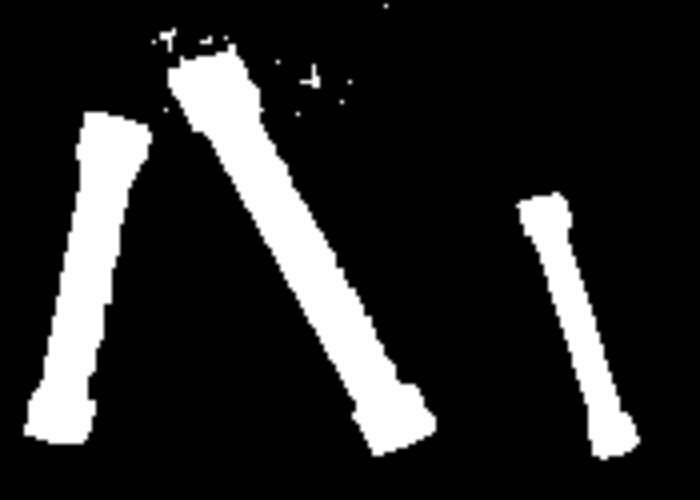

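Run:
```python
from h import *
z=np.load("w2.npz");o=dict(eef_pos=z["pos"],tool_rot=z["rot"]);p,T=camT("wrist",o)
g=lambda uv:np.array(uv)/4+[40,75]
H={"small":(.018,(562,289),(588,371)),"medium":(.0225,(80,244),(65,326)),"large":(.027,(273,223),(318,305))}
S={"small":(.010,(552,238),(605,417)),"medium":(.0125,(107,171),(70,395)),"large":(.015,(232,122),(383,396))}
for k in H:
  for D in (H,S):
    h,a,b=D[k];X=onplane(p,T,np.array([g(a),g(b)]),h);dd=X[1]-X[0];print(k,X.mean(0).round(4),"sep",np.linalg.norm(dd).round(4),"ang",np.degrees(np.arctan2(dd[1],dd[0])).round(2))
```

```text
small [ 0.5069 -0.1209  0.018 ] sep 0.038 ang 13.96
small [ 0.5075 -0.1212  0.01  ] sep 0.0837 ang 12.88
medium [ 0.4865 -0.3395  0.0225] sep 0.0381 ang -19.98
medium [ 0.4876 -0.3394  0.0125] sep 0.1053 ang -18.89
large [ 0.477  -0.2378  0.027 ] sep 0.0382 ang 23.06
large [ 0.4774 -0.2375  0.015 ] sep 0.1308 ang 23.34
```

```bash
cat >> h.py <<'E'
SP={"small":([.507,-.121],12.2),"medium":([.4875,-.339],-19.0),"large":([.477,-.2375],23.3)}
BAYY={"small":.072,"medium":0.,"large":-.072}
def spR(k):
    a=np.radians(SP[k][1]);return Rdown((-np.cos(a),-np.sin(a)))
_r=np.load("rack.npz") ;B,O=_r["B"],_r["O"]
RB=np.c_[-B[:,2],-B[:,0],np.cross(-B[:,2],-B[:,0])]  # tool x=-n, tool y=down slope
def bay(k,x=0,y=0,z=0): return O+B@np.array([x,BAYY[k]+y,.032+z])
E
python3 - <<'E'
from h import *
p=SP["small"][0]
plan([*p,0.08],spR("small"));plan([*p,0.004],spR("small"))
E
```

```text
[1.1169, -0.0263, -0.5473] [-0.424, 0.0011, -0.0021] rows 7.5
 [1.4209, -0.0266, -0.5474] [-0.424, 0.0011, -0.0021] rows 9.1
```

apply_moves(targets=[0.9,-0.026,-0.547,-0.424,0,0,0.5,0.9,-0.026,-0.547,-0.424,0,0,0.5,0.9,-0.026,-0.547,-0.424,0,0,0.5,0.9,-0.026,-0.547,-0.424,0,0,0.5,0.9,-0.026,-0.547,-0.424,0,0,0.5,0.9,-0.026,-0.547,-0.424,0,0,0.5,0.9,-0.026,-0.547,-0.424,0,0,0.5,0.9,-0.026,-0.547,-0.424,0,0,0.5])

```text
clock: 2.67
eef_pos: [0.504, -0.1219, 0.1311]
tool_rot: [-0.547, 0.446, 0.552, 0.444]
ft_force: [-0.2, 0.6, -0.1]
grip_width: 0.0428
```

Run:
```python
from h import *
o=bot.get_obs();print(o["clock"],o["joint_pos"].round(3),o["eef_pos"],np.abs(o["joint_vel"]).max())
im,d=bot.camera("wrist");np.savez("w3.npz",im=im,d=d,pos=o["eef_pos"],rot=o["tool_rot"])
cv2.imwrite("pics/w3.png",cv2.resize(im,None,fx=1.5,fy=1.5)[:,:,::-1])
p=SP["small"][0];plan([*p,0.004],spR("small"))
```

```text
2.6667 [-0.237  0.321 -0.061  1.196 -0.    -0.447] [ 0.50396726 -0.121947    0.13112893] 0.089347914913366
 [0.5183, -0.0067, 0.0001] [-0.0041, 0.0038, -0.006] rows 3.1
```

View pics/w3.png

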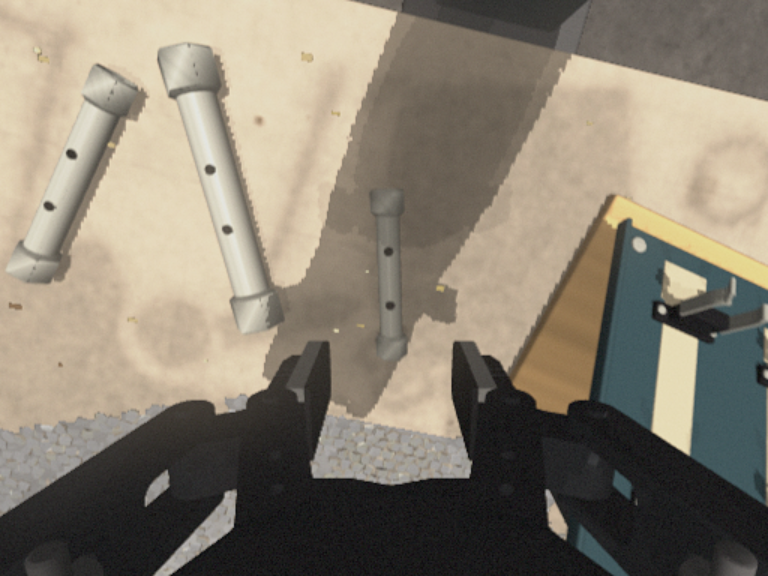

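Run:
```python
from h import *
z=np.load("w3.npz");o=dict(eef_pos=z["pos"],tool_rot=z["rot"]);p,T=camT("wrist",o)
H={"small":(.018,(388,251),(390,306)),"smallS":(.01,(388,216),(391,336)),"medium":(.0225,(71,154),(49,206)),"large":(.027,(210,170),(227,230))}
for k in H:
    h,a,b=H[k];X=onplane(p,T,np.array([a,b])/1.5,h);dd=X[1]-X[0];print(k,X.mean(0).round(4),"sep",np.linalg.norm(dd).round(4),"ang",np.degrees(np.arctan2(dd[1],dd[0])).round(2))
```

```text
small [ 0.5072 -0.1211  0.018 ] sep 0.0388 ang 14.0
smallS [ 0.5083 -0.1205  0.01  ] sep 0.0869 ang 13.38
medium [ 0.4865 -0.3401  0.0225] sep 0.038 ang -20.06
large [ 0.4775 -0.2381  0.027 ] sep 0.0381 ang 22.71
```

apply_moves(targets=[0.4,-0.007,0,-0.035,0,0,0.5,0.4,-0.007,0,-0.035,0,0,0.5,0.4,-0.007,0,-0.035,0,0,0.5,0.515,-0.007,0,-0.035,0,0,0.5,0.515,-0.007,0,-0.035,0,0,0.5,0.515,-0.007,0,-0.035,0,0,0,0.515,-0.007,0,-0.035,0,0,0,0.515,-0.007,0,-0.035,0,0,0,0.515,-0.007,0,-0.035,0,0,0,0.515,-0.007,0,-0.035,0,0,0])

```text
clock: 3.55
eef_pos: [0.5108, -0.1228, 0.0075]
tool_rot: [0.555, -0.439, -0.553, -0.44]
ft_force: [-0.8, 0.3, 0.2]
grip_width: -0.0001
```

Run:
```python
from h import *
o=bot.get_obs();print(o["clock"],o["eef_pos"],o["grip_width"],o["ft_force"])
plan([0.5,-0.05,0.28],RB)
plan(bay("small",0,0,.006+.06),RB)
```

```text
3.55 [ 0.51080932 -0.12276488  0.00747357] -6.348265129612201e-05 [-0.83685314  0.34868315  0.15175903]
 [-1.0904, -0.0267, 0.2918] [0.8324, 0.2608, -1.1964] rows 6.8
 [-0.6718, -0.2598, 1.2453] [0.8324, 0.2608, -1.1964] rows 8.6
```

Run:
```python
from h import *
o=bot.get_obs()
im,d=bot.camera("wrist");np.savez("w4.npz",im=im,d=d,pos=o["eef_pos"],rot=o["tool_rot"])
cv2.imwrite("pics/w4.png",cv2.resize(im,None,fx=1.5,fy=1.5)[:,:,::-1])
im,d=bot.camera("scene");cv2.imwrite("pics/s4.png",cv2.resize(im[150:350,130:350],None,fx=3,fy=3)[:,:,::-1])
print(bot.get_obs()["eef_pos"])
```

```text
[ 0.51011987 -0.12273682  0.00670915]
```

View pics/w4.png

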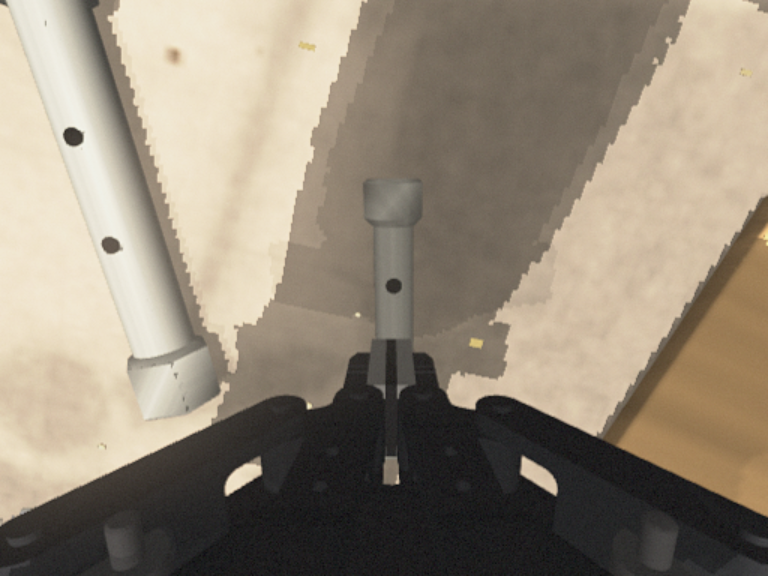

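View pics/s4.png

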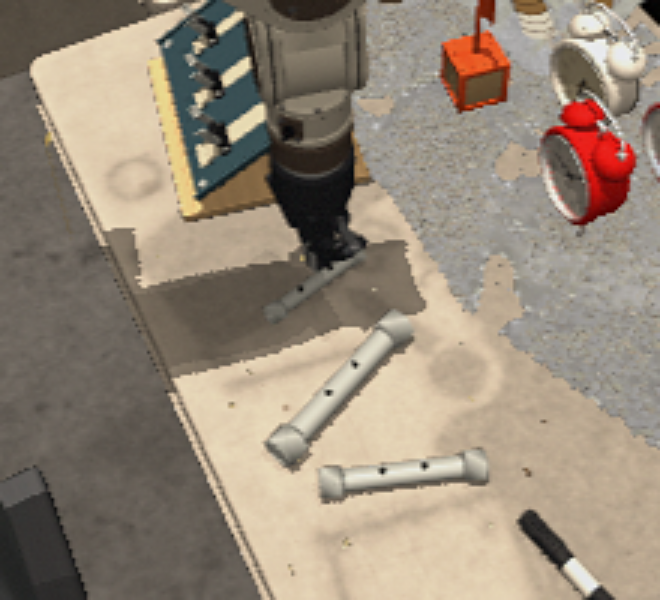

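Run:
```python
from h import *
z=np.load("w4.npz");o=dict(eef_pos=z["pos"],tool_rot=z["rot"]);p,T=camT("wrist",o)
d=z["d"];C=cloud(p,T,d);Ct=cloud(p,TC,d)
for u,v in [(252,228),(255,232),(268,232),(252,236),(262,215),(262,200),(262,180),(262,140),(262,240),(255,245),(235,250),(260,310)]:
    print((u,v),d[v,u].round(4),C[v,u].round(4),"tool",Ct[v,u].round(4))
z=np.load("w3.npz");d=z["d"];Ct=cloud(p,TC,d)
print(Ct[232,216].round(4),Ct[236,212].round(4),Ct[232,306].round(4))
```

```text
(252, 228) 0.1456 [ 0.5003 -0.1286  0.0484] tool [-0.0409  0.0114 -0.0034]
(255, 232) 0.1394 [ 0.4995 -0.1271  0.0546] tool [-0.0472  0.0118 -0.0017]
(268, 232) 0.1395 [ 0.4981 -0.121   0.0545] tool [-0.0471  0.0118  0.0045]
(252, 236) 0.1349 [ 0.4998 -0.1284  0.0593] tool [-0.0519  0.0118 -0.003 ]
(262, 215) 0.1764 [ 0.5031 -0.1226  0.0175] tool [-0.0101  0.0075  0.0019]
(262, 200) 0.1738 [ 0.4938 -0.1248  0.0176] tool [-0.0102  0.017   0.0018]
(262, 180) 0.1707 [ 0.4818 -0.1276  0.0175] tool [-0.0101  0.0293  0.0018]
(262, 140) 0.1603 [ 0.4588 -0.133   0.0219] tool [-0.0146  0.053   0.0018]
(262, 240) 0.1297 [ 0.4984 -0.1239  0.0646] tool [-0.0571  0.0121  0.0016]
(255, 245) 0.126 [ 0.4997 -0.1268  0.0686] tool [-0.0612  0.0116 -0.0015]
(235, 250) 0.1304 [ 0.5057 -0.1347  0.0652] tool [-0.0577  0.0075 -0.0106]
(260, 310) 0.2155 [ 0.5826 -0.1056 -0.0009] tool [ 0.0086 -0.0738  0.0006]
[-0.0469  0.0117 -0.0206] [-0.0508  0.0113 -0.0219] [-0.0473  0.0119  0.0228]
```

Run:
```python
from h import *
p,T=camT("scene");im,d=bot.camera("scene");C=cloud(p,T,d);np.savez("s5.npz",im=im,d=d)
o=bot.get_obs();Rt=R.from_quat(o["tool_rot"]).as_matrix()
print(o["eef_pos"],proj(p,T,o["eef_pos"]))
Q=(C-o["eef_pos"])@Rt
dark=im.max(2)<70
m=dark&(np.abs(Q[...,1])<.03)&(np.abs(Q[...,2])<.04)&(Q[...,0]>-.1)&(C[...,2]>.004)
P=Q[m];P=P[np.argsort(-P[:,0])];print((P[:40]*1000).round(0).tolist())
vs,us=np.nonzero(m);print(us.min(),us.max(),vs.min(),vs.max())
c=im[190:260,210:270];cv2.imwrite("pics/s5.png",cv2.resize(c,None,fx=8,fy=8,interpolation=cv2.INTER_NEAREST)[:,:,::-1])
```

```text
[ 0.50985503 -0.12271524  0.00641454] [[235.74348379 244.21029476]]
[[-8.0, 20.0, 2.0], [-9.0, -18.0, 1.0], [-11.0, -24.0, 4.0], [-11.0, -20.0, 3.0], [-11.0, -6.0, 5.0], [-12.0, 19.0, 3.0], [-12.0, 24.0, 2.0], [-13.0, -16.0, 4.0], [-13.0, -14.0, 1.0], [-15.0, 23.0, 3.0], [-41.0, 11.0, 2.0], [-43.0, 7.0, -8.0], [-47.0, 6.0, -11.0], [-47.0, 4.0, -13.0], [-47.0, 11.0, 1.0], [-49.0, 1.0, -14.0], [-50.0, 12.0, -5.0], [-51.0, 8.0, -9.0], [-51.0, 11.0, 2.0], [-52.0, 4.0, -13.0], [-53.0, 7.0, -12.0], [-54.0, 3.0, -12.0], [-54.0, 7.0, -8.0], [-54.0, 12.0, -4.0], [-56.0, 6.0, -6.0], [-58.0, 11.0, 1.0], [-60.0, 12.0, -5.0], [-61.0, 8.0, -14.0], [-62.0, 10.0, -3.0], [-65.0, 7.0, -9.0], [-65.0, 7.0, -13.0], [-66.0, 12.0, -1.0], [-67.0, 6.0, -12.0], [-70.0, 11.0, -0.0], [-71.0, 10.0, 6.0], [-71.0, 12.0, -6.0], [-77.0, 12.0, -11.0], [-78.0, 13.0, -2.0], [-79.0, 11.0, 4.0], [-80.0, 11.0, -14.0]]
223 241 219 246
```

View pics/s5.png

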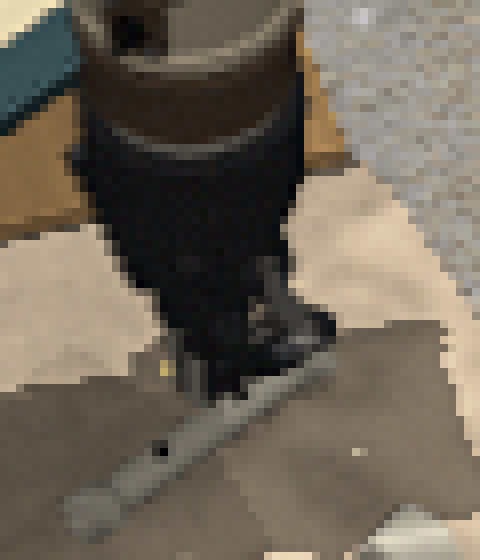

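apply_moves(targets=[-0.02,0.01,0,0,0,0,0.5,-0.02,0.01,0,0,0,0,0.5,-0.02,0.01,0,0,0,0,0.5,-0.02,0.01,0,0,0,0,0.5,0.08,0.01,0,0,0,0,0.5,0.14,0.01,0,0,0,0,0.5,0.14,0.01,0,0,0,0,0.5])

```text
clock: 4.28
eef_pos: [0.5041, -0.1224, -0.0322]
tool_rot: [-0.552, 0.441, 0.556, 0.439]
ft_force: [-0.0, 0.8, -0.7]
grip_width: 0.0426
```

Run:
```python
from h import *
o=bot.get_obs();print(o["clock"],o["eef_pos"],o["ft_force"],o["grip_width"],o["joint_pos"].round(4))
im,d=bot.camera("wrist");np.savez("w6.npz",im=im,d=d,pos=o["eef_pos"],rot=o["tool_rot"])
cv2.imwrite("pics/w6.png",cv2.resize(im,None,fx=1.5,fy=1.5)[:,:,::-1])
```

```text
4.2833 [ 0.50407404 -0.12241246 -0.03216886] [-0.01785728  0.83625901 -0.68144157] 0.042607040850532234 [-0.2382  0.4973 -0.2744  0.8052 -0.     -0.4659]
```

View pics/w6.png

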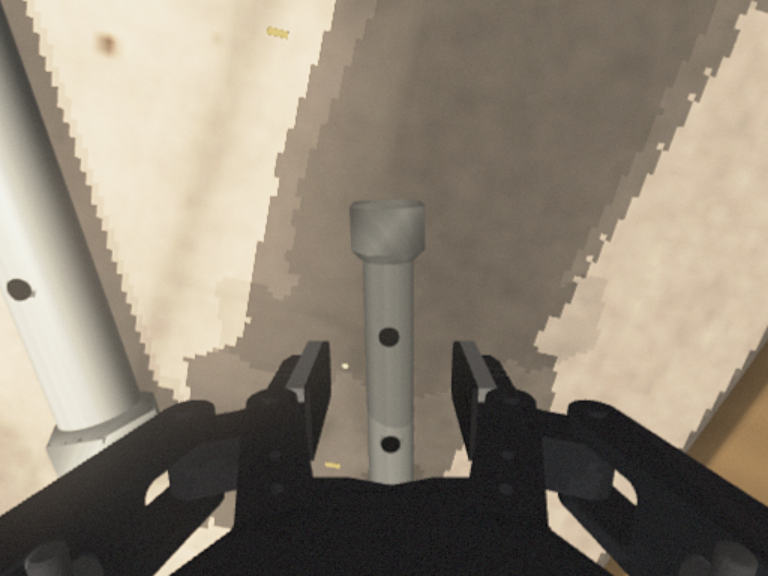

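Run:
```python
from h import *
z=np.load("w6.npz");o=dict(eef_pos=z["pos"],tool_rot=z["rot"]);p,T=camT("wrist",o)
d=z["d"];C=cloud(p,T,d);Ct=cloud(p,TC,d)
Rt=R.from_quat(z["rot"]).as_matrix()
X=onplane(p,T,np.array([(389,337),(390,444)])/1.5,.018);print(X,(X.mean(0)-z["pos"])@Rt)
for u,v in [(262,190),(262,180),(170,200),(213,229),(216,230),(213,232),(303,229),(305,231),(310,240)]:
    print((u,v),C[v,u].round(4),"tool",Ct[v,u].round(4))
```

```text
[[ 0.4879883  -0.12589904  0.018     ]
 [ 0.52497732 -0.11703258  0.018     ]] [-0.05018097 -0.00228358  0.00051753]
(262, 190) [ 0.4713 -0.1285  0.0183] tool [-0.0503  0.0335  0.0016]
(262, 180) [ 0.4668 -0.1296  0.0187] tool [-0.0506  0.0382  0.0016]
(170, 200) [ 4.919e-01 -1.729e-01 -1.000e-04] tool [-0.032   0.0235 -0.0463]
(213, 229) [ 0.4979 -0.1471  0.0112] tool [-0.0434  0.0119 -0.0226]
(216, 230) [ 0.4979 -0.1456  0.0115] tool [-0.0437  0.0115 -0.0211]
(213, 232) [ 0.4983 -0.1466  0.0139] tool [-0.046   0.0114 -0.0222]
(303, 229) [ 0.4881 -0.1036  0.0107] tool [-0.0428  0.0116  0.022 ]
(305, 231) [ 0.4881 -0.1029  0.0129] tool [-0.0449  0.0114  0.0227]
(310, 240) [ 0.4878 -0.1024  0.024 ] tool [-0.056   0.0116  0.0233]
```

apply_moves(targets=[0.014,-0.009,0,0,0,0,0.5,0.014,-0.009,0,0,0,0,0.5,0.014,-0.009,0,0,0,0,0,0.014,-0.009,0,0,0,0,0,0.014,-0.009,0,0,0,0,0,0.014,-0.009,0,0,0,0,0,0.014,-0.009,0,0,0,0,0])

```text
clock: 4.92
eef_pos: [0.5101, -0.1228, -0.0317]
tool_rot: [0.554, -0.44, -0.553, -0.44]
ft_force: [-0.2, 0.1, 5.9]
grip_width: 0.0135
```

Run:
```python
from h import *
o=bot.get_obs();print(o["clock"],o["eef_pos"],o["ft_force"],o["grip_width"],o["joint_pos"].round(4))
im,d=bot.camera("wrist");np.savez("w7.npz",im=im,d=d,pos=o["eef_pos"],rot=o["tool_rot"])
cv2.imwrite("pics/w7.png",cv2.resize(im,None,fx=1.5,fy=1.5)[:,:,::-1])
Ct=cloud(camT("wrist",o)[0],TC,d)
for u,v in [(252,228),(250,228),(253,232),(262,200),(262,190),(262,180)]:print(u,v,Ct[v,u].round(4))
plan([0.5,-0.05,0.25],RB)
```

```text
4.9167 [ 0.51007295 -0.1227794  -0.03174424] [-0.20394507  0.12777447  5.89348607] 0.013542450649888262 [-0.2362  0.5003 -0.2674  0.8011  0.     -0.464 ]
252 228 [-0.0496  0.0149 -0.0031]
250 228 [-0.048   0.0142 -0.0041]
253 232 [-0.0496  0.0128 -0.0026]
262 200 [-0.0492  0.0285  0.0016]
262 190 [-0.0501  0.0335  0.0016]
262 180 [-0.0507  0.0382  0.0016]
 [-1.1273, -0.0285, 0.2918] [0.8323, 0.2615, -1.1989] rows 7.0
```

View pics/w7.png

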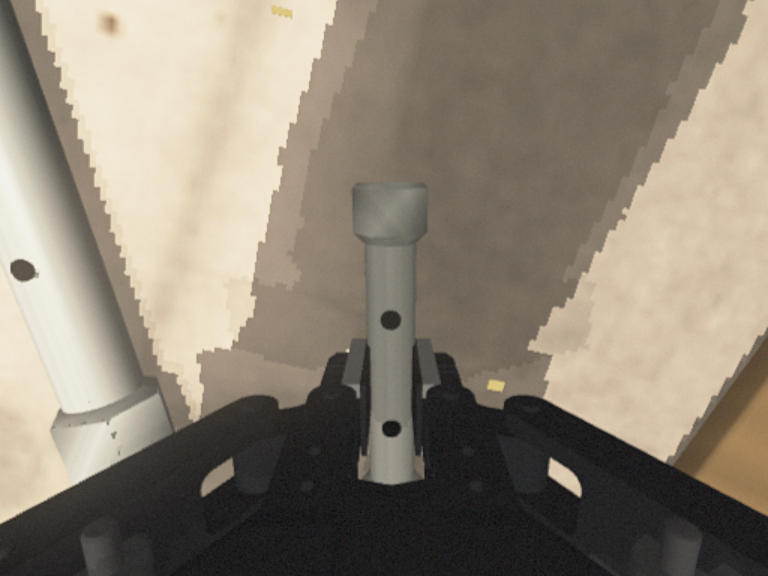

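apply_moves(targets=[0,-0.009,0,0,0,0,0.4,0,-0.009,0,0,0,0,0.4,0,-0.009,0,0,0,0,0.4,0.012,-0.009,0,0,0,0,0.4,0.012,-0.009,0,0,0,0,0.4])

```text
clock: 5.38
eef_pos: [0.5117, -0.1222, -0.0351]
tool_rot: [0.554, -0.44, -0.553, -0.44]
ft_force: [-2.4, 0.4, 8.3]
grip_width: 0.0342
```

Run:
```python
from h import *
o=bot.get_obs();print(o["clock"],o["eef_pos"],o["ft_force"],o["grip_width"],o["joint_pos"].round(4))
im,d=bot.camera("wrist");np.savez("w8.npz",im=im,d=d,pos=o["eef_pos"],rot=o["tool_rot"])
cv2.imwrite("pics/w8.png",cv2.resize(im[200:330,150:370],None,fx=3.5,fy=3.5,interpolation=cv2.INTER_NEAREST)[:,:,::-1])
p,T=camT("wrist",o);Ct=cloud(p,TC,d);C=cloud(p,T,d)
for v in range(222,240,2):print(v,[(u,Ct[v,u].round(4).tolist(),C[v,u,2].round(4)) for u in (219,222,)])
```

```text
5.3833 [ 0.51173803 -0.12216709 -0.03507904] [-2.36623574  0.39718633  8.29040296] 0.034223656502527636 [-2.344e-01  5.081e-01 -2.647e-01  7.972e-01  1.000e-04 -4.620e-01]
222 [(219, [-0.035, 0.0124, -0.0207], np.float64(-0.0)), (222, [-0.0353, 0.0125, -0.0191], np.float64(0.0002))]
224 [(219, [-0.0357, 0.0115, -0.0207], np.float64(0.0006)), (222, [-0.0339, 0.0108, -0.0194], np.float64(-0.0011))]
226 [(219, [-0.0359, 0.0105, -0.0207], np.float64(0.0008)), (222, [-0.0363, 0.0107, -0.0191], np.float64(0.0012))]
228 [(219, [-0.041, 0.0114, -0.02], np.float64(0.0059)), (222, [-0.0415, 0.0116, -0.0184], np.float64(0.0064))]
230 [(219, [-0.0439, 0.0115, -0.0195], np.float64(0.0088)), (222, [-0.0428, 0.0111, -0.0182], np.float64(0.0078))]
232 [(219, [-0.0469, 0.0117, -0.0191], np.float64(0.0118)), (222, [-0.047, 0.0118, -0.0177], np.float64(0.0119))]
234 [(219, [-0.0496, 0.0118, -0.0188], np.float64(0.0145)), (222, [-0.0496, 0.0118, -0.0173], np.float64(0.0145))]
236 [(219, [-0.0512, 0.0115, -0.0185], np.float64(0.0161)), (222, [-0.0509, 0.0114, -0.0172], np.float64(0.0158))]
238 [(219, [-0.0527, 0.0112, -0.0183], np.float64(0.0177)), (222, [-0.0549, 0.0121, -0.0166], np.float64(0.0198))]
```

View pics/w8.png

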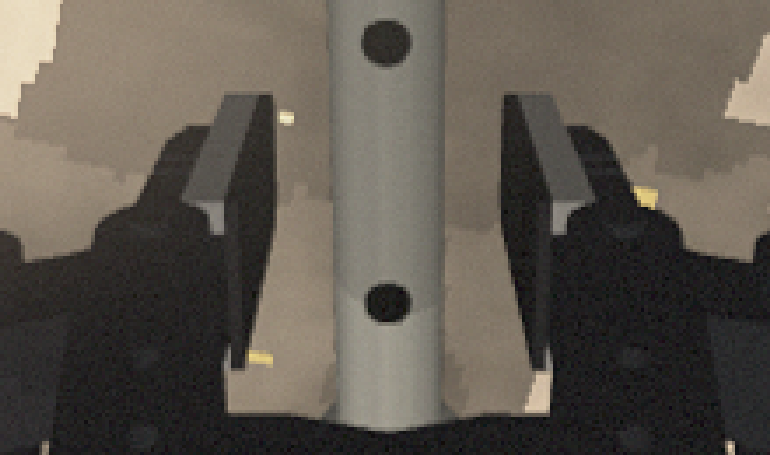

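Run:
```python
from h import *
for f,px in [("w8",[(260.3,212.3),(260.9,286.6)]),("w7",[(260.3,213.3),(260.9,285.3)])]:
    z=np.load(f+".npz");o=dict(eef_pos=z["pos"],tool_rot=z["rot"]);p,T=camT("wrist",o)
    Rt=R.from_quat(z["rot"]).as_matrix()
    X=onplane(p,T,np.array(px),.018);print(X,(X.mean(0)-z["pos"])@Rt, np.linalg.norm(X[1]-X[0]))
    print(Rt.round(4))
```

```text
[[ 0.48827392 -0.12673952  0.018     ]
 [ 0.52525163 -0.11788609  0.018     ]] [-0.0530825   0.0048448   0.00096664] 0.038022812905748944
[[ 7.000e-04 -9.742e-01 -2.257e-01]
 [-1.000e-04 -2.257e-01  9.742e-01]
 [-1.000e+00 -7.000e-04 -3.000e-04]]
[[ 0.48812694 -0.12697698  0.018     ]
 [ 0.52492589 -0.1181517   0.018     ]] [-0.04975093  0.00331944  0.00096941] 0.03784241497915322
[[ 1.900e-03 -9.742e-01 -2.258e-01]
 [-4.000e-04 -2.258e-01  9.742e-01]
 [-1.000e+00 -1.700e-03 -8.000e-04]]
```

apply_moves(targets=[-0.012,0.019,0.003,0,0,0,0.4,-0.012,0.019,0.003,0,0,0,0.4,-0.012,0.019,0.003,0,0,0,0,-0.012,0.019,0.003,0,0,0,0,-0.012,0.019,0.003,0,0,0,0,-0.012,0.019,0.003,0,0,0,0,-0.25,0.019,0.003,0,0,0,0,-0.25,0.019,0.003,0,0,0,0])

```text
clock: 6.1
eef_pos: [0.5067, -0.1224, 0.0278]
tool_rot: [-0.553, 0.44, 0.554, 0.44]
ft_force: [1.8, -0.6, -0.5]
grip_width: 0.0138
```

Run:
```python
from h import *
o=bot.get_obs();print(o["clock"],o["eef_pos"],o["ft_force"],o["grip_width"],o["joint_pos"].round(4))
im,d=bot.camera("wrist");np.savez("w9.npz",im=im,d=d,pos=o["eef_pos"],rot=o["tool_rot"])
cv2.imwrite("pics/w9.png",cv2.resize(im,None,fx=1.5,fy=1.5)[:,:,::-1])
```

```text
6.1 [ 0.50666804 -0.12240241  0.02780873] [ 1.78916083 -0.57432932 -0.53267215] 0.013806747264004066 [-2.371e-01  4.191e-01 -2.114e-01  9.412e-01  1.000e-04 -4.648e-01]
```

View pics/w9.png

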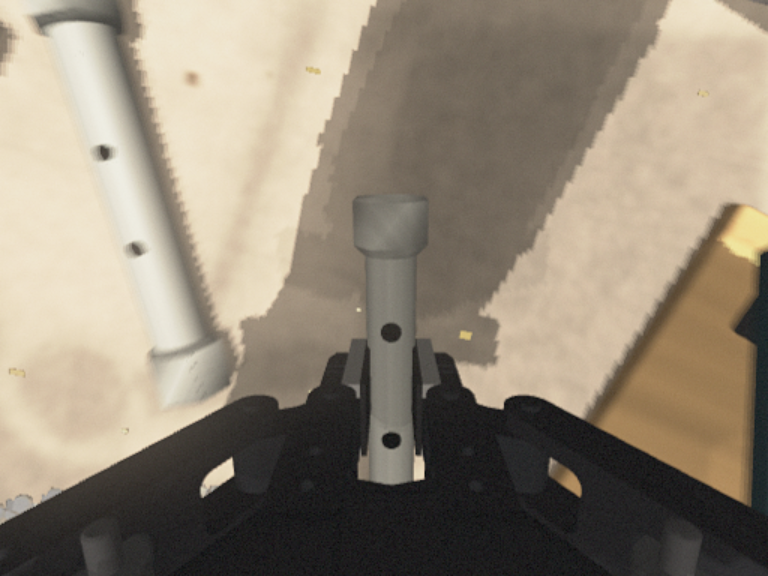

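```bash
cat >> h.py <<'E'
def held(f,px,r,rows=(175,240),col=260):
    """held spanner centre in tool frame from hole pixels (full-res px), tube radius r"""
    z=np.load(f);p=bot.camera_params("wrist");Ct=cloud(p,TC,z["d"])
    P=np.array([Ct[v,u] for v in range(*rows) for u in (col-1,col,col+1)])
    a,b=np.polyfit(P[:,1],P[:,0],1);res=P[:,0]-a*P[:,1]-b
    print("top line x = %.4f y + %.4f"%(a,b),"rms",res.std())
    q=[]
    for uv in px:
        o,d=rays(p,TC,[uv]);d=d[0];t=(a*o[1]+b-o[0])/(d[0]-a*d[1]);q.append(o+t*d)
    q=np.array(q);print(q.round(4),"sep",np.linalg.norm(q[1]-q[0]));m=q.mean(0);m[0]+=r
    print("centre",m.round(4));return m
E
python3 - <<'E'
from h import *
m=held("w9.npz",[(260.6,221.3),(260.6,293.3)],.008,rows=(178,212))
E
```

```text
top line x = -0.0030 y + -0.0509 rms 0.0006446687611053761
[[-0.051   0.0187  0.001 ]
 [-0.0509 -0.0194  0.001 ]] sep 0.03811809908542897
centre [-0.0429 -0.0003  0.001 ]
```

```bash
cat >> h.py <<'E'
def tcp(k,m,**kw): return bay(k,**kw)-RB@np.array(m)
E
python3 - <<'E'
from h import *
print(RB.round(3))
m=[-.0429,0,.0005]
print(tcp("small",m),tcp("small",m,z=.06))
plan([0.48,-0.05,0.22],RB);plan(tcp("small",m,z=.07),RB)
# half rotation
o=bot.get_obs();R0=R.from_quat(o["tool_rot"]);rv=(R0.inv()*R.from_matrix(RB)).as_rotvec()
plan([0.48,0,0.22],(R0*R.from_rotvec(.8*rv)).as_matrix())
E
```

```text
[[ 0.562 -0.803  0.2  ]
 [-0.115  0.164  0.98 ]
 [-0.819 -0.574  0.   ]]
[0.56435334 0.18229679 0.08597124] [0.53063684 0.18919327 0.13512037]
 [-0.7556, 0.0462, 0.31] [0.8327, 0.259, -1.1889] rows 5.9
 [-0.4491, -0.3444, 1.2069] [0.8327, 0.259, -1.1889] rows 8.0
 [-0.7559, 0.001, 0.5049] [0.6661, 0.2072, -0.9511] rows 5.4
```

apply_moves(targets=[-0.16,0,0,0,0,0,0,-0.35,0,0.1,0.13,0.04,-0.2,0,-0.756,0,0.505,0.666,0.207,-0.95,0,-0.756,0,0.505,0.666,0.207,-0.95,0,-0.756,0,0.505,0.666,0.207,-0.95,0,-0.756,0,0.505,0.666,0.207,-0.95,0,-0.756,0,0.505,0.666,0.207,-0.95,0,-0.756,0,0.505,0.666,0.207,-0.95,0])

```text
clock: 6.82
eef_pos: [0.4774, 0.0023, 0.2168]
tool_rot: [-0.59, 0.403, 0.327, 0.619]
ft_force: [-0.0, -0.6, -1.1]
grip_width: 0.0136
```

Run:
```python
from h import *
m=[-.0429,0,.0005]
o=bot.get_obs();print(o["clock"],o["eef_pos"],o["joint_pos"].round(3),o["grip_width"])
plan(tcp("small",m,z=.06),RB)
```

```text
6.8167 [0.47740538 0.00225719 0.21684801] [ 0.081 -0.198 -0.527  0.767 -0.108  0.162] 0.013590404462423772
 [0.3347, 0.0326, 0.7735] [0.1736, 0.0581, -0.2477] rows 5.1
```

apply_moves(targets=[0.335,0.033,0.774,0.174,0.058,-0.248,0,0.335,0.033,0.774,0.174,0.058,-0.248,0,0.335,0.033,0.774,0.174,0.058,-0.248,0,0.335,0.033,0.774,0.174,0.058,-0.248,0,0.335,0.033,0.774,0.174,0.058,-0.248,0,0.335,0.033,0.774,0.174,0.058,-0.248,0,0.335,0.033,0.774,0.174,0.058,-0.248,0,0.335,0.033,0.774,0.174,0.058,-0.248,0])

```text
clock: 7.48
eef_pos: [0.5316, 0.1861, 0.1313]
tool_rot: [-0.59, 0.392, 0.261, 0.655]
ft_force: [-0.5, -0.1, -1.4]
grip_width: 0.0131
```

Run:
```python
from h import *
m=[-.0429,0,.0005]
o=bot.get_obs();print(o["clock"],o["eef_pos"],o["joint_pos"].round(3),o["grip_width"],o["ft_force"])
im,d=bot.camera("wrist");np.savez("w10.npz",im=im,d=d,pos=o["eef_pos"],rot=o["tool_rot"])
cv2.imwrite("pics/w10.png",cv2.resize(im,None,fx=1.5,fy=1.5)[:,:,::-1])
plan(tcp("small",m,z=.06),RB)
plan(tcp("small",m,z=.0),RB)
```

```text
7.4833 [0.53160615 0.18608186 0.13134764] [ 0.583  0.105 -0.546  0.47  -0.419  0.691] 0.01306237505389477 [-0.52625533 -0.14062966 -1.41836568]
 [-0.0132, -0.0003, 0.0131] [-0.0067, -0.0125, -0.0092] rows 0.1
 [0.2268, -0.0014, 0.0146] [-0.0067, -0.0125, -0.0092] rows 1.4
```

View pics/w10.png

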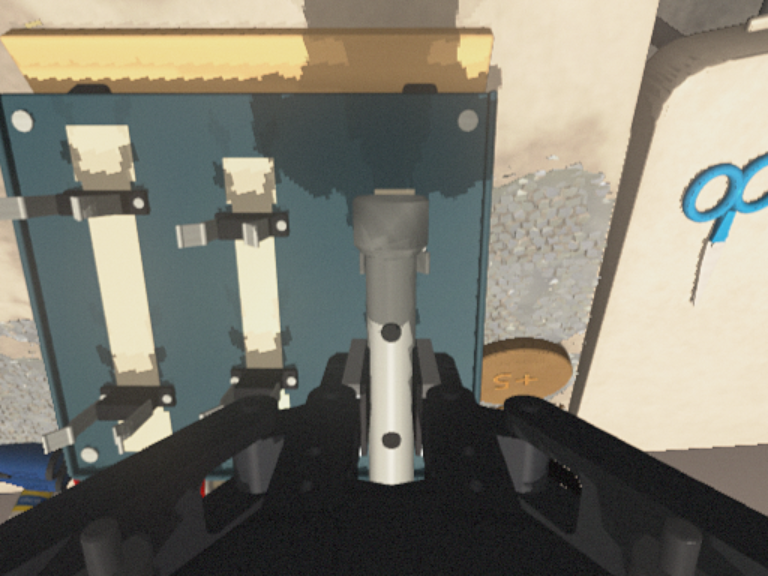

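Run:
```python
from h import *
z=np.load("w10.npz");o=dict(eef_pos=z["pos"],tool_rot=z["rot"]);p,T=camT("wrist",o)
im=z["im"];cv2.imwrite("pics/w10c.png",cv2.resize(im[115:205,215:310],None,fx=7,fy=6,interpolation=cv2.INTER_CUBIC)[:,:,::-1])
S=np.array([(22,121),(468,121),(90,455)])/1.5
X=onplane(p,T,S,O@B[:,2],B[:,2]);print(((X-O)@B*1000).round(1))
# predicted jaw pixels small lower clip mouth z=15, y+-14 and +-10
for x in (-31.5,-36,-27):
  for y in (-14,14):
    print(x,y,proj(p,T,O+B@np.array([x/1000,.072+y/1000,.032+.015])).round(1))
```

```text
[[ -92.1 -109.8    0. ]
 [ -91.5  106.3   -0. ]
 [  93.9 -109.7   -0. ]]
-31.5 -14 [[242.4 174.8]]
-31.5 14 [[287.6 174.8]]
-36 -14 [[242.2 167.6]]
-36 14 [[287.8 167.6]]
-27 -14 [[242.5 181.9]]
-27 14 [[287.5 181.9]]
```

View pics/w10c.png

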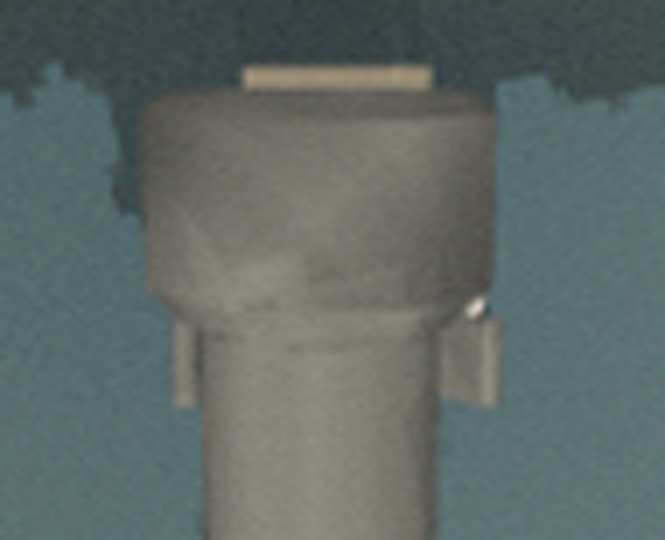

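apply_moves(targets=[0.09,0,0.0065,0,-0.012,-0.009,0,0.16,0,0.0065,0,-0.012,-0.009,0,0.175,0,0.0065,0,-0.012,-0.009,0,0.19,0,0.0065,0,-0.012,-0.009,0,0.205,0,0.0065,0,-0.012,-0.009,0,0.215,0,0.0065,0,-0.012,-0.009,0,0.227,0,0.0065,0,-0.012,-0.009,0,0.227,0,0.0065,0,-0.012,-0.009,0])

```text
clock: 8.2
eef_pos: [0.5647, 0.1813, 0.0881]
tool_rot: [-0.59, 0.387, 0.26, 0.659]
ft_force: [2.9, -0.9, -1.7]
grip_width: 0.0137
```

Run:
```python
from h import *
m=[-.0429,0,.0005]
o=bot.get_obs();print(o["clock"],o["eef_pos"],o["grip_width"],o["ft_force"],"tool",R.from_quat(o["tool_rot"]).inv().apply(o["ft_force"]))
print("bay coords of held centre",(B.T@(o["eef_pos"]+R.from_quat(o["tool_rot"]).apply(m)-bay("small"))).round(4))
im,d=bot.camera("wrist");np.savez("w11.npz",im=im,d=d,pos=o["eef_pos"],rot=o["tool_rot"])
cv2.imwrite("pics/w11.png",cv2.resize(im,None,fx=1.5,fy=1.5)[:,:,::-1])
```

```text
8.2 [0.56467304 0.18127633 0.08807942] 0.013697479346834875 [ 2.9406194  -0.90007467 -1.6932997 ] tool [ 3.14812436 -1.52618899 -0.29103428]
bay coords of held centre [ 0.0015 -0.001   0.0014]
```

View pics/w11.png

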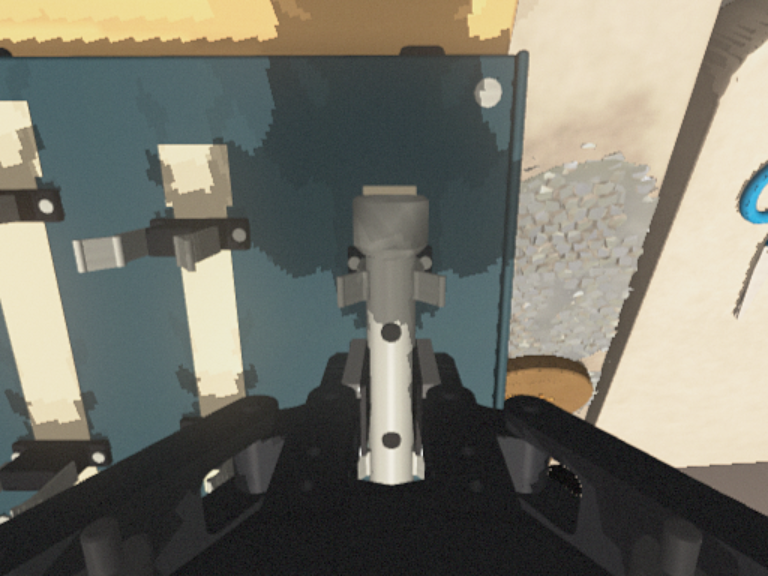

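Run:
```python
from h import *
z=np.load("w11.npz");p=bot.camera_params("wrist");Ct=cloud(p,TC,z["d"])
for u,v in [(231,193),(234,196),(234,200),(288,193),(287,196),(260,196),(260,185),(260,205)]: print(u,v,Ct[v,u].round(4))
```

```text
231 193 [-0.0547  0.0331 -0.0125]
234 196 [-0.0537  0.0315 -0.0113]
234 200 [-0.053   0.0295 -0.0114]
288 193 [-0.0551  0.0333  0.0125]
287 196 [-0.0529  0.0313  0.0124]
260 196 [-0.0523  0.0311  0.0003]
260 185 [-0.0499  0.0356  0.0003]
260 205 [-0.0523  0.0269  0.0003]
```

apply_moves(targets=[0.008,0,0,0,0,0,0,0.014,0,0,0,0,0,0,0.014,0,0,0,0,0,0])

```text
clock: 8.5
eef_pos: [0.5655, 0.1814, 0.086]
tool_rot: [-0.59, 0.387, 0.26, 0.659]
ft_force: [-13.3, -2.5, 15.8]
grip_width: 0.0138
```

Run:
```python
from h import *
m=[-.0429,0,.0005]
o=bot.get_obs();print(o["clock"],o["eef_pos"],o["grip_width"],o["ft_force"],"tool",R.from_quat(o["tool_rot"]).inv().apply(o["ft_force"]))
print("bay coords of held centre",(B.T@(o["eef_pos"]+R.from_quat(o["tool_rot"]).apply(m)-bay("small"))).round(4))
```

```text
8.5 [0.56551058 0.18139301 0.08604533] 0.0137798735991334 [-13.26186678  -2.47490783  15.83103916] tool [-20.15108303   1.06475705  -5.04224407]
bay coords of held centre [ 0.001  -0.0007 -0.0007]
```

apply_moves(targets=[-0.01,0,0,0,0,0,0,-0.01,0,0,0,0,0,0.35,-0.01,0,0,0,0,0,0.35,-0.01,0,0,0,0,0,0.35,-0.01,0,0,0,0,0,0.35,-0.1,0,0,0,0,0,0.4,-0.25,0,0,0,0,0,0.4,-0.45,0,0,0,0,0,0.5,-0.6,0,0,0,0,0,0.5,-0.6,0,0,0,0,0,0.5])

```text
clock: 9.33
eef_pos: [0.4819, 0.2014, 0.214]
tool_rot: [-0.589, 0.383, 0.261, 0.662]
ft_force: [1.6, 1.3, 0.1]
grip_width: 0.0427
```

Run:
```python
from h import *
o=bot.get_obs();print(o["clock"],o["eef_pos"],o["grip_width"],o["ft_force"])
im,d=bot.camera("wrist");np.savez("w12.npz",im=im,d=d,pos=o["eef_pos"],rot=o["tool_rot"])
cv2.imwrite("pics/w12.png",cv2.resize(im,None,fx=1.5,fy=1.5)[:,:,::-1])
```

```text
9.3333 [0.4819386  0.20135722 0.213964  ] 0.04265081687506147 [1.62786754 1.34808573 0.07034462]
```

View pics/w12.png

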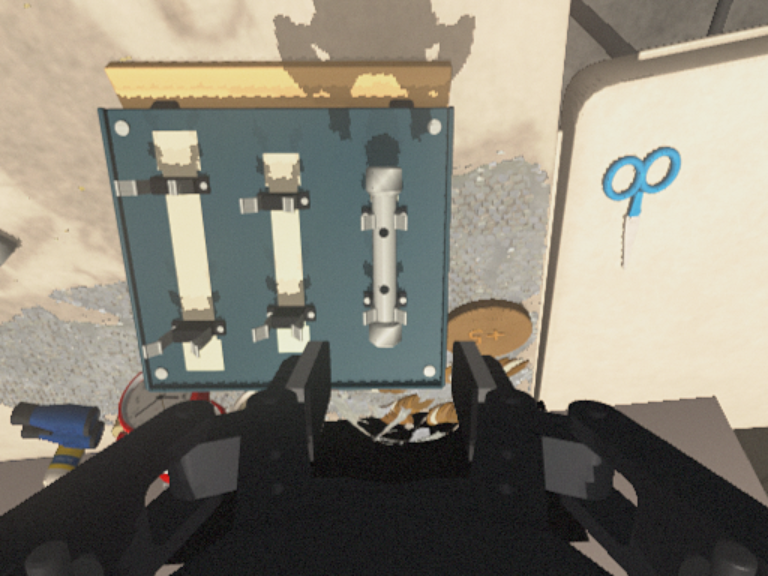

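Run:
```python
from h import *
z=np.load("w12.npz");o=dict(eef_pos=z["pos"],tool_rot=z["rot"]);p,T=camT("wrist",o);d=z["d"]
C=cloud(p,T,d);Q=(C-O)@B
v,u=np.mgrid[:384,:512];hsv=cv2.cvtColor(z["im"],cv2.COLOR_RGB2HSV)
pm=(hsv[...,0]>85)&(hsv[...,0]<115)&(hsv[...,1]>60)&(u>75)&(u<293)&(v<245)&(v>78)&(np.abs(Q[...,2])<.006)
A=np.c_[Q[pm][:,:2],np.ones(pm.sum())];c=np.linalg.lstsq(A,Q[pm][:,2],rcond=None)[0];print("plane in B:",c)
S=np.array([(122,128),(434,127),(161,373),(429,371)])/1.5
X=onplane(p,T,S,O@B[:,2]+c[2],B[:,2]);q=(X-O)@B*1000;print(q.round(1),q.mean(0).round(2),"rot",(q[1]-q[0])[0]/(q[1]-q[0])[1],(q[3]-q[2])[0]/(q[3]-q[2])[1])
# small: tube top depth
for uv in [(256,140),(256,165),(257,180),(257,205)]: print("tube top",Q[uv[1],uv[0]].round(4))
H=np.array([(384,232),(384,289)])/1.5
X=onplane(p,T,H,O@B[:,2]+.040,B[:,2]);print("holes",((X-O)@B*1000).round(1))
```

```text
plane in B: [ 0.00133459 -0.00071513  0.00067646]
[[ -92.  -108.3    0.7]
 [ -91.4  106.2    0.7]
 [  92.5 -108.7    0.7]
 [  93.2  106.     0.7]] [ 0.55 -1.2   0.68] rot 0.0024735137026114387 0.003237847265762138
tube top [-0.0386  0.0713  0.0406]
tube top [-0.0143  0.071   0.0392]
tube top [0.0007 0.0719 0.0392]
tube top [0.0267 0.0716 0.0396]
holes [[-24.5  71.1  40. ]
 [ 13.6  70.7  40. ]]
```

Run:
```python
from h import *
On=O+B@np.array([.0005,-.0012,.0006]);Bn=B@R.from_rotvec([0,0,-.0028]).as_matrix()
print((Bn[:,0]-B[:,0]))
np.savez("rack.npz",B=Bn,O=On)
SPl=[.4772,-.238];a=np.radians(22.9);Rt=Rdown((-np.cos(a),-np.sin(a)))
o=bot.get_obs();R0=R.from_quat(o["tool_rot"]);rv=(R0.inv()*R.from_matrix(Rt)).as_rotvec();print(rv)
f=.7
plan([.48,-.03,.23],(R0*R.from_rotvec(f*rv)).as_matrix())
```

```text
[-5.64248404e-04 -2.74255603e-03 -2.24841816e-06]
[-0.58428558 -0.17474709  0.60322122]
 [0.0356, -0.1898, -0.9078] [-0.818, -0.2446, 0.8445] rows 5.6
```

apply_moves(targets=[0.036,-0.19,-0.908,-0.818,-0.245,0.844,0.55,0.036,-0.19,-0.908,-0.818,-0.245,0.844,0.55,0.036,-0.19,-0.908,-0.818,-0.245,0.844,0.55,0.036,-0.19,-0.908,-0.818,-0.245,0.844,0.55,0.036,-0.19,-0.908,-0.818,-0.245,0.844,0.55,0.036,-0.19,-0.908,-0.818,-0.245,0.844,0.55,0.036,-0.19,-0.908,-0.818,-0.245,0.844,0.55])

```text
clock: 9.97
eef_pos: [0.4808, -0.0387, 0.2256]
tool_rot: [0.599, -0.403, -0.498, -0.48]
ft_force: [0.8, 0.6, 0.1]
grip_width: 0.0469
```

Run:
```python
from h import *
a=np.radians(22.9);Rt=Rdown((-np.cos(a),-np.sin(a)))
o=bot.get_obs();print(o["clock"],o["eef_pos"])
plan([.4772,-.238,.06],Rt)
```

```text
9.9667 [ 0.48077896 -0.03871462  0.22559112]
 [0.6518, 0.3001, -0.748] [-0.3668, -0.1157, 0.3418] rows 6.2
```

apply_moves(targets=[0.65,0.3,-0.748,-0.367,-0.116,0.342,0.55,0.65,0.3,-0.748,-0.367,-0.116,0.342,0.55,0.65,0.3,-0.748,-0.367,-0.116,0.342,0.55,0.65,0.3,-0.748,-0.367,-0.116,0.342,0.55,0.65,0.3,-0.748,-0.367,-0.116,0.342,0.55,0.65,0.3,-0.748,-0.367,-0.116,0.342,0.55,0.65,0.3,-0.748,-0.367,-0.116,0.342,0.55,0.65,0.3,-0.748,-0.367,-0.116,0.342,0.55,0.65,0.3,-0.748,-0.367,-0.116,0.342,0.55])

```text
clock: 10.72
eef_pos: [0.4758, -0.2313, 0.0593]
tool_rot: [-0.589, 0.388, 0.591, 0.39]
ft_force: [-0.4, 0.0, 0.9]
grip_width: 0.0471
```

Run:
```python
from h import *
o=bot.get_obs();print(o["clock"],o["eef_pos"],o["grip_width"],o["ft_force"])
im,d=bot.camera("wrist");np.savez("w13.npz",im=im,d=d,pos=o["eef_pos"],rot=o["tool_rot"])
cv2.imwrite("pics/w13.png",cv2.resize(im,None,fx=1.5,fy=1.5)[:,:,::-1])
```

```text
10.7167 [ 0.47582578 -0.23132704  0.05928768] 0.04714908437293857 [-0.39885762  0.03028191  0.94093954]
```

View pics/w13.png

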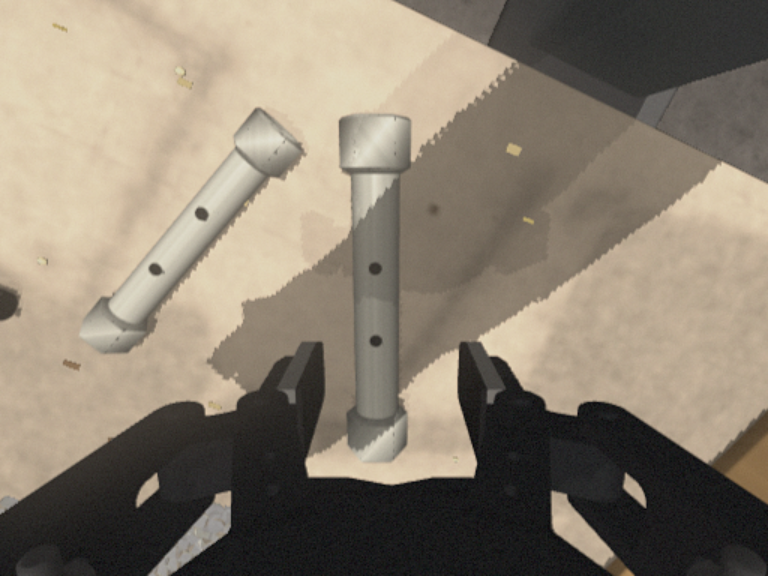

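```bash
cat >> h.py <<'E'
def table_center(f,px,h):
    z=np.load(f);o=dict(eef_pos=z["pos"],tool_rot=z["rot"]);p,T=camT("wrist",o)
    X=onplane(p,T,np.array(px),h);dd=X[1]-X[0];print("sep",np.linalg.norm(dd),"ang",np.degrees(np.arctan2(dd[1],dd[0])))
    return X.mean(0),np.degrees(np.arctan2(dd[1],dd[0]))
E
python3 - <<'E'
from h import *
c,a=table_center("w13.npz",np.array([(376,268.5),(376,341)])/1.5,.027);print(c,a)
a=np.radians(a)
plan([c[0],c[1],-.030],Rdown((-np.cos(a),-np.sin(a))))
c,a=table_center("w13.npz",np.array([(202,213.5),(155,269)])/1.5,.0225);print("medium",c,a)
E
```

```text
sep 0.03819675747317906 ang 22.69013206650013
[ 0.47692148 -0.23763728  0.027     ] 22.69013206650013
 [0.3619, 0.0107, -0.0254] [0.0207, 0.0041, 0.0041] rows 2.2
sep 0.0383617490179353 ang -20.874435029199578
medium [ 0.48619852 -0.339913    0.0225    ] -20.874435029199578
```

apply_moves(targets=[0.15,0.011,-0.025,0.02,0,0,0.55,0.25,0.011,-0.025,0.02,0,0,0.55,0.35,0.011,-0.025,0.02,0,0,0.55,0.36,0.011,-0.025,0.02,0,0,0.55,0.36,0.011,-0.025,0.02,0,0,0.55])

```text
clock: 11.18
eef_pos: [0.4764, -0.2365, -0.0295]
tool_rot: [-0.588, 0.39, 0.59, 0.392]
ft_force: [-0.1, -0.4, 1.3]
grip_width: 0.047
```

Run:
```python
from h import *
o=bot.get_obs();print(o["clock"],o["eef_pos"],o["grip_width"],o["ft_force"])
plan([0.4769,-.2376,-.030],spR("large"))
```

```text
11.1833 [ 0.47636401 -0.23649607 -0.02951333] 0.04704105913141596 [-0.06357138 -0.35869469  1.28526381]
 [0.0019, -0.0003, -0.0049] [-0.0165, 0.0058, 0.0018] rows 0.1
```

Good. Close, lift.

apply_moves(targets=[0,0,-0.004,0,0,0,0,0,0,-0.004,0,0,0,0,0,0,-0.004,0,0,0,0,0,0,-0.004,0,0,0,0,0,0,-0.004,0,0,0,0,-0.1,0,0,0,0,0,0,-0.25,0,0,0,0,0,0,-0.25,0,0,0,0,0,0])

```text
clock: 11.85
eef_pos: [0.4813, -0.2407, 0.0401]
tool_rot: [0.593, -0.391, -0.584, -0.393]
ft_force: [1.4, -1.7, -1.1]
grip_width: 0.0219
```

Run:
```python
from h import *
o=bot.get_obs();print(o["clock"],o["eef_pos"],o["grip_width"],o["ft_force"])
im,d=bot.camera("wrist");np.savez("w14.npz",im=im,d=d,pos=o["eef_pos"],rot=o["tool_rot"])
cv2.imwrite("pics/w14.png",cv2.resize(im,None,fx=1.5,fy=1.5)[:,:,::-1])
```

```text
11.85 [ 0.48134118 -0.24071722  0.04010174] 0.021870994606696784 [ 1.44288914 -1.72668349 -1.10982724]
```

View pics/w14.png

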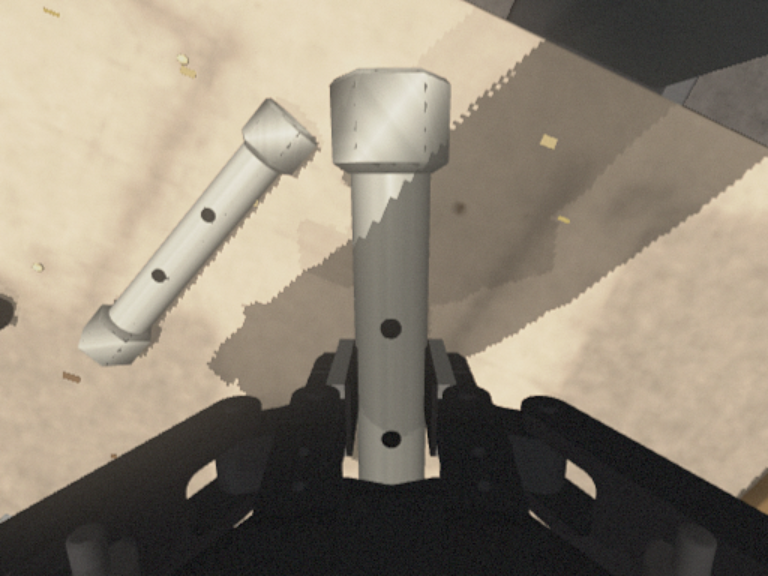

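Run:
```python
from h import *
m=held("w14.npz",np.array([(391,328.5),(391,439)])/1.5,.012,rows=(122,212))
m[2]=.0005
o=bot.get_obs();R0=R.from_quat(o["tool_rot"]);rv=(R0.inv()*R.from_matrix(RB)).as_rotvec();print(rv)
print("target",tcp("large",m,z=.06))
f=.7
plan([.47,-.12,.24],(R0*R.from_rotvec(f*rv)).as_matrix())
```

```text
top line x = -0.1500 y + -0.0483 rms 0.010420859868908939
[[-0.0513  0.0198  0.0011]
 [-0.0448 -0.0233  0.0011]] sep 0.04355989947125231
centre [-0.036  -0.0017  0.0011]
[ 0.58260581  0.17789047 -0.58233877]
target [0.49619674 0.04803665 0.14042731]
 [-0.8104, -0.1537, 0.4549] [0.8156, 0.249, -0.8153] rows 5.6
```

```bash
sed -i 's/    a,b=np.polyfit(P\[:,1\],P\[:,0\],1);/    P=P[np.abs(P[:,0]-np.median(P[:,0]))<.006]\n    a,b=np.polyfit(P[:,1],P[:,0],1);/' h.py
python3 - <<'E'
from h import *
m=held("w14.npz",np.array([(391,328.5),(391,439)])/1.5,.012,rows=(125,212))
E
```

```text
top line x = -0.0001 y + -0.0541 rms 0.0006029584220727254
[[-0.0541  0.0208  0.0011]
 [-0.0541 -0.017   0.0011]] sep 0.03786262575033442
centre [-0.0421  0.0019  0.0011]
```

apply_moves(targets=[-0.3,-0.02,0.05,0.1,0.03,-0.1,0,-0.81,-0.154,0.455,0.816,0.249,-0.815,0,-0.81,-0.154,0.455,0.816,0.249,-0.815,0,-0.81,-0.154,0.455,0.816,0.249,-0.815,0,-0.81,-0.154,0.455,0.816,0.249,-0.815,0,-0.81,-0.154,0.455,0.816,0.249,-0.815,0,-0.81,-0.154,0.455,0.816,0.249,-0.815,0,-0.81,-0.154,0.455,0.816,0.249,-0.815,0])

```text
clock: 12.57
eef_pos: [0.468, -0.1183, 0.2374]
tool_rot: [0.6, -0.397, -0.369, -0.588]
ft_force: [0.3, -0.5, -0.8]
grip_width: 0.0218
```

Run:
```python
from h import *
o=bot.get_obs();print(o["clock"],o["eef_pos"],o["grip_width"],o["ft_force"])
plan(tcp("large",[-.044,0,.0005],z=.06),RB)
```

```text
12.5667 [ 0.46802871 -0.11831326  0.23736433] 0.021832845954311533 [ 0.34782488 -0.4684013  -0.81835325]
 [0.4007, 0.05, 0.6781] [0.3504, 0.1127, -0.362] rows 4.7
```

Run:
```python
from h import *
plan(tcp("large",[-.0421,.0019,.0007],z=.06),RB)
```

```text
[0.3918, 0.0441, 0.6766] [0.3504, 0.1127, -0.362] rows 4.7
```

apply_moves(targets=[0.392,0.044,0.677,0.35,0.113,-0.362,0,0.392,0.044,0.677,0.35,0.113,-0.362,0,0.392,0.044,0.677,0.35,0.113,-0.362,0,0.392,0.044,0.677,0.35,0.113,-0.362,0,0.392,0.044,0.677,0.35,0.113,-0.362,0,0.392,0.044,0.677,0.35,0.113,-0.362,0,0.392,0.044,0.677,0.35,0.113,-0.362,0,0.392,0.044,0.677,0.35,0.113,-0.362,0])

```text
clock: 13.23
eef_pos: [0.5016, 0.0455, 0.134]
tool_rot: [-0.589, 0.391, 0.263, 0.656]
ft_force: [-0.3, -0.2, -1.3]
grip_width: 0.0218
```

Run:
```python
from h import *
m=[-.0421,.0019,.0007]
o=bot.get_obs();print(o["clock"],o["eef_pos"],o["joint_pos"].round(3),o["grip_width"],o["ft_force"])
im,d=bot.camera("wrist");np.savez("w15.npz",im=im,d=d,pos=o["eef_pos"],rot=o["tool_rot"])
cv2.imwrite("pics/w15.png",cv2.resize(im,None,fx=1.5,fy=1.5)[:,:,::-1])
cv2.imwrite("pics/w15c.png",cv2.resize(im[80:205,205:320],None,fx=5,fy=4.5,interpolation=cv2.INTER_CUBIC)[:,:,::-1])
plan(tcp("large",m,z=.06),RB)
plan(tcp("large",m,z=.0),RB)
```

```text
13.2333 [0.50164785 0.04550492 0.13401836] [ 0.264 -0.085 -0.745  0.36  -0.26   0.396] 0.02184303087634276 [-0.31065291 -0.23558389 -1.26686348]
 [-0.0083, -0.0057, 0.0065] [-0.0047, -0.0051, -0.0114] rows 0.1
 [0.2317, -0.007, 0.0071] [-0.0047, -0.0051, -0.0114] rows 1.4
```

View pics/w15.png

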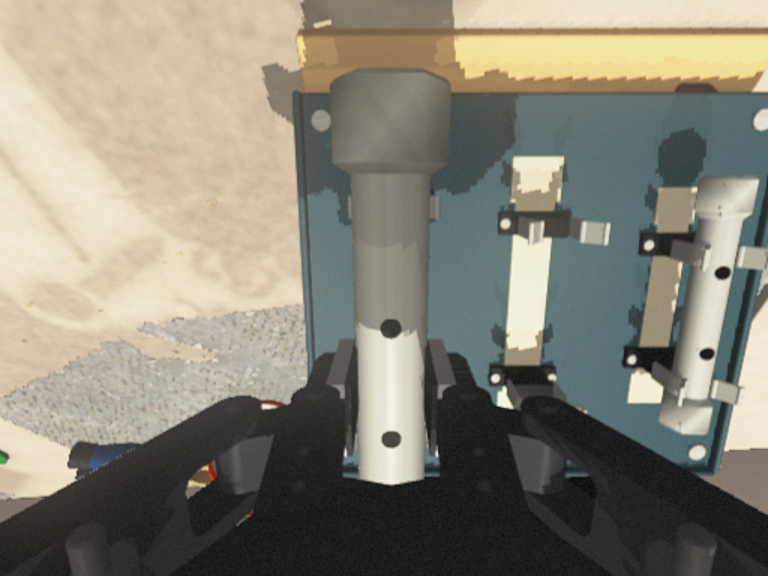

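View pics/w15c.png

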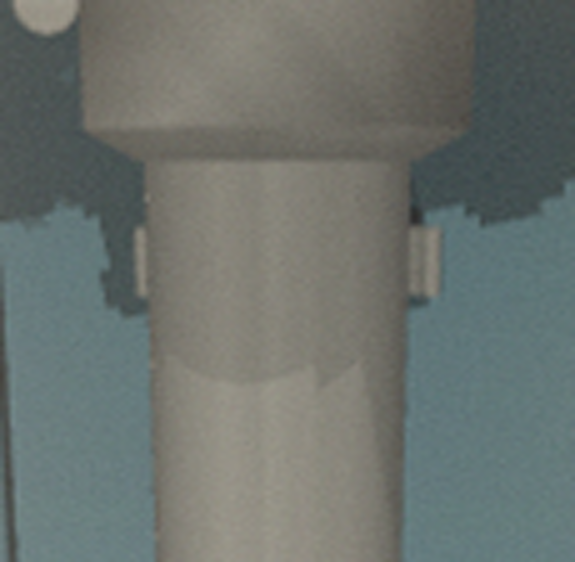

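apply_moves(targets=[0.09,-0.006,0.006,0,-0.005,-0.011,0,0.16,-0.006,0.006,0,-0.005,-0.011,0,0.175,-0.006,0.006,0,-0.005,-0.011,0,0.19,-0.006,0.006,0,-0.005,-0.011,0,0.205,-0.006,0.006,0,-0.005,-0.011,0,0.218,-0.006,0.006,0,-0.005,-0.011,0,0.23,-0.006,0.006,0,-0.005,-0.011,0,0.23,-0.006,0.006,0,-0.005,-0.011,0])

```text
clock: 13.95
eef_pos: [0.5364, 0.0401, 0.0897]
tool_rot: [-0.59, 0.388, 0.26, 0.659]
ft_force: [2.8, -1.5, -4.8]
grip_width: 0.022
```

Run:
```python
from h import *
m=[-.0421,.0019,.0007]
o=bot.get_obs();print(o["clock"],o["eef_pos"],o["grip_width"],"tool F",R.from_quat(o["tool_rot"]).inv().apply(o["ft_force"]))
print("bay coords",(B.T@(o["eef_pos"]+R.from_quat(o["tool_rot"]).apply(m)-bay("large"))).round(4))
im,d=bot.camera("wrist");np.savez("w16.npz",im=im,d=d,pos=o["eef_pos"],rot=o["tool_rot"])
cv2.imwrite("pics/w16.png",cv2.resize(im,None,fx=1.5,fy=1.5)[:,:,::-1])
```

```text
13.95 [0.53641148 0.04013049 0.08971373] 0.021969905245957787 tool F [ 5.68177711  0.2507092  -0.89479747]
bay coords [0.0008 0.0005 0.001 ]
```

View pics/w16.png

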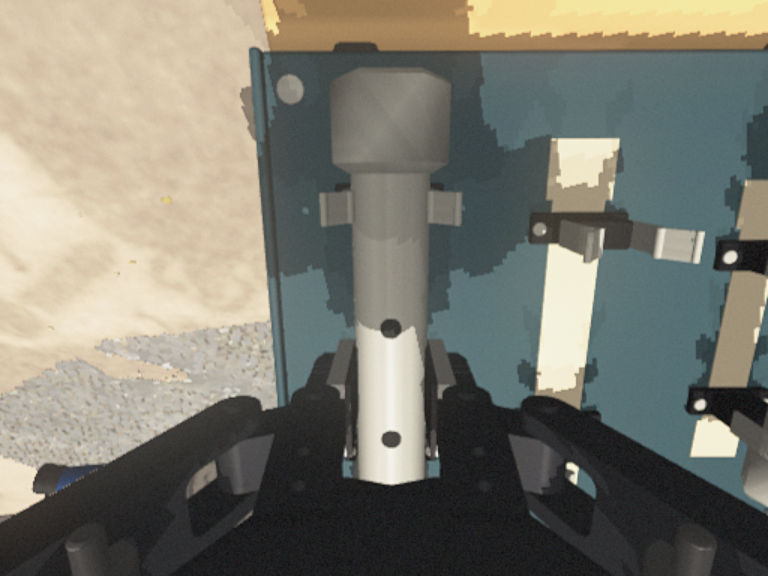

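Same signature as before (snap pull +5.7 N). Press slightly further until it stops on the feet.

apply_moves(targets=[0.008,0,0,0,0,0,0,0.014,0,0,0,0,0,0,0.014,0,0,0,0,0,0])

```text
clock: 14.25
eef_pos: [0.5373, 0.0401, 0.0879]
tool_rot: [-0.59, 0.387, 0.26, 0.659]
ft_force: [-15.3, -0.6, 14.7]
grip_width: 0.0214
```

Run:
```python
from h import *
m=[-.0421,.0019,.0007]
o=bot.get_obs();print(o["clock"],o["eef_pos"],o["grip_width"],"tool F",R.from_quat(o["tool_rot"]).inv().apply(o["ft_force"]))
print("bay coords",(B.T@(o["eef_pos"]+R.from_quat(o["tool_rot"]).apply(m)-bay("large"))).round(4))
```

```text
14.25 [0.53733682 0.0401318  0.08786673] 0.02138604179184303 tool F [-20.56430567   3.69237617  -3.64453215]
bay coords [ 0.0004  0.0007 -0.001 ]
```

Stopped on the feet at 20 N. Release and retreat.

apply_moves(targets=[-0.01,0,0,0,0,0,0,-0.01,0,0,0,0,0,0.45,-0.01,0,0,0,0,0,0.45,-0.01,0,0,0,0,0,0.45,-0.01,0,0,0,0,0,0.45,-0.1,0,0,0,0,0,0.5,-0.25,0,0,0,0,0,0.5,-0.45,0,0,0,0,0,0.5,-0.6,0,0,0,0,0,0.5,-0.6,0,0,0,0,0,0.5])

```text
clock: 15.08
eef_pos: [0.4542, 0.0587, 0.2165]
tool_rot: [-0.59, 0.383, 0.259, 0.662]
ft_force: [0.6, -0.5, -0.1]
grip_width: 0.0424
```

Run:
```python
from h import *
o=bot.get_obs();print(o["clock"],o["eef_pos"],o["grip_width"],o["ft_force"])
im,d=bot.camera("wrist");np.savez("w17.npz",im=im,d=d,pos=o["eef_pos"],rot=o["tool_rot"])
cv2.imwrite("pics/w17.png",cv2.resize(im,None,fx=1.5,fy=1.5)[:,:,::-1])
a=np.radians(-19.8);Rt=Rdown((-np.cos(a),-np.sin(a)))
R0=R.from_quat(o["tool_rot"]);rv=(R0.inv()*R.from_matrix(Rt)).as_rotvec();print(rv)
f=.8
plan([.47,-.12,.2],(R0*R.from_rotvec(f*rv)).as_matrix())
```

```text
15.0833 [0.45420646 0.05869427 0.21647431] 0.042402652389315135 [ 0.60445526 -0.50842589 -0.12841602]
[0.13503095 0.0535227  0.61938708]
 [0.162, -0.134, -0.6892] [0.2168, 0.086, 0.9905] rows 4.3
```

View pics/w17.png

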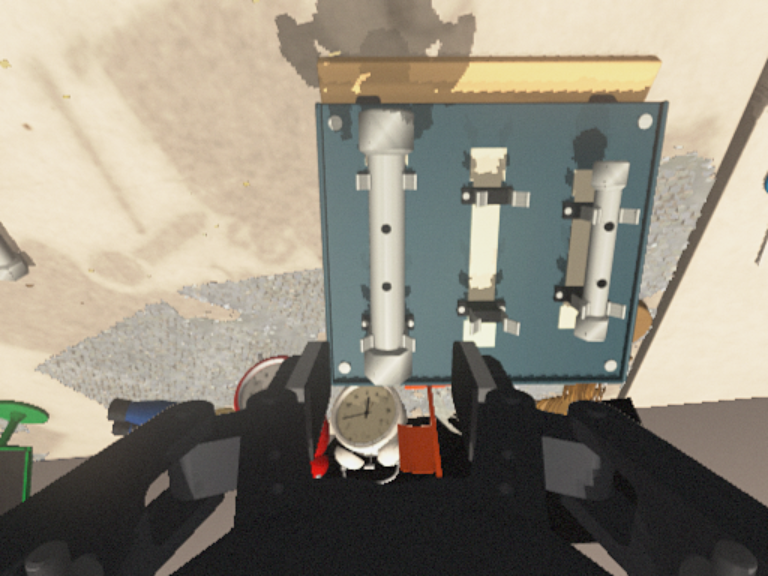

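Run:
```python
from h import *
z=np.load("w17.npz");o=dict(eef_pos=z["pos"],tool_rot=z["rot"]);p,T=camT("wrist",o);d=z["d"]
C=cloud(p,T,d);Q=(C-O)@B*1000
S=np.array([(335,122),(645,121),(344,368),(610,366)])/1.5
X=onplane(p,T,S,O@B[:,2],B[:,2]);q=(X-O)@B*1000;print(q.round(1),q.mean(0).round(2))
def hol(a,b,h):
    X=onplane(p,T,np.array([a,b])/1.5,O@B[:,2]+h,B[:,2]);print("holes",((X-O)@B*1000).round(1).tolist())
hol((386,229),(386.5,286.5),.044);hol((608,226),(601,283),.040)
for uv in [(258,140),(258,165),(258,180),(258,205),(403,130),(402,165),(399,200)]: print("tube top",Q[uv[1],uv[0]].round(1))
print("panel",[Q[v,u].round(1).tolist() for u,v in [(225,180),(300,180),(360,180)]])
```

```text
[[ -92.5 -107.     0. ]
 [ -92.5  107.8   -0. ]
 [  93.2 -106.8    0. ]
 [  93.   108.    -0. ]] [0.28 0.51 0.  ]
holes [[-24.4, -72.1, 44.0], [13.4, -72.0, 44.0]]
holes [[-25.1, 71.3, 40.0], [12.9, 71.6, 40.0]]
tube top [-36.3 -71.4  43.2]
tube top [-12.5 -71.5  44. ]
tube top [  2.5 -71.6  43.2]
tube top [ 28.2 -71.8  43.1]
tube top [-44.6  67.6  37.7]
tube top [-11.1  69.7  40.2]
tube top [25.4 72.4 38. ]
panel [[11.9, -108.9, 1.3], [12.7, -24.0, -0.1], [13.3, 44.6, -0.9]]
```

apply_moves(targets=[0.162,-0.134,-0.689,0.217,0.086,0.99,0.5,0.162,-0.134,-0.689,0.217,0.086,0.99,0.5,0.162,-0.134,-0.689,0.217,0.086,0.99,0.5,0.162,-0.134,-0.689,0.217,0.086,0.99,0.5,0.162,-0.134,-0.689,0.217,0.086,0.99,0.5,0.162,-0.134,-0.689,0.217,0.086,0.99,0.5])

```text
clock: 15.63
eef_pos: [0.4703, -0.1265, 0.1911]
tool_rot: [-0.443, 0.551, 0.38, 0.597]
ft_force: [-0.5, 0.3, -0.0]
grip_width: 0.0426
```

Run:
```python
from h import *
a=np.radians(-19.8);Rt=Rdown((-np.cos(a),-np.sin(a)))
o=bot.get_obs();print(o["clock"],o["eef_pos"])
plan([.487,-.3395,.06],Rt)
```

```text
15.6333 [ 0.47028067 -0.12651981  0.19108658]
 [0.5572, -0.2769, -0.7861] [0.0371, 0.0051, 0.2218] rows 6.0
```

apply_moves(targets=[0.557,-0.277,-0.786,0.037,0,0.222,0.5,0.557,-0.277,-0.786,0.037,0,0.222,0.5,0.557,-0.277,-0.786,0.037,0,0.222,0.5,0.557,-0.277,-0.786,0.037,0,0.222,0.5,0.557,-0.277,-0.786,0.037,0,0.222,0.5,0.557,-0.277,-0.786,0.037,0,0.222,0.5,0.557,-0.277,-0.786,0.037,0,0.222,0.5,0.557,-0.277,-0.786,0.037,0,0.222,0.5,0.557,-0.277,-0.786,0.037,0,0.222,0.5])

```text
clock: 16.38
eef_pos: [0.4865, -0.3335, 0.0627]
tool_rot: [-0.409, 0.575, 0.409, 0.579]
ft_force: [0.9, 0.9, 0.1]
grip_width: 0.0426
```

Run:
```python
from h import *
o=bot.get_obs();print(o["clock"],o["eef_pos"],o["grip_width"],o["ft_force"])
im,d=bot.camera("wrist");np.savez("w18.npz",im=im,d=d,pos=o["eef_pos"],rot=o["tool_rot"])
cv2.imwrite("pics/w18.png",cv2.resize(im,None,fx=1.5,fy=1.5)[:,:,::-1])
```

```text
16.3833 [ 0.48649793 -0.33354834  0.0627469 ] 0.04263945475703321 [0.93882243 0.89172883 0.08924246]
```

View pics/w18.png

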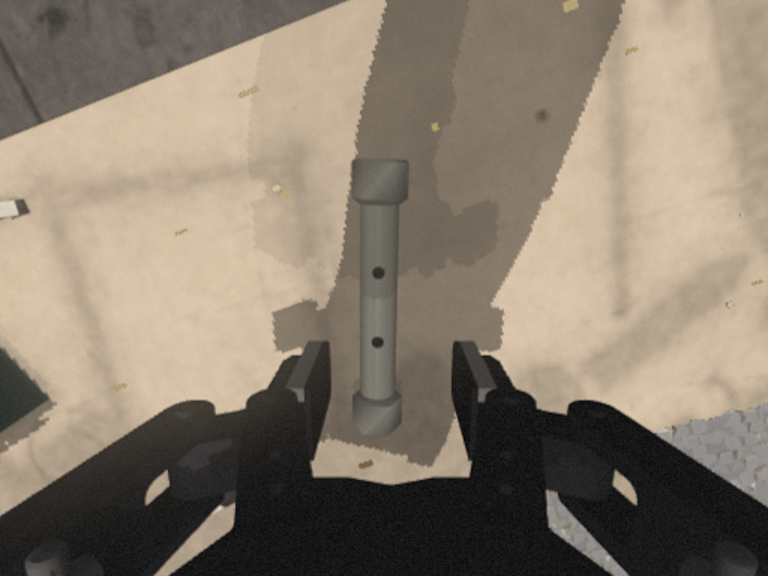

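Run:
```python
from h import *
c,a=table_center("w18.npz",np.array([(378.5,272.5),(377.5,342)])/1.5,.0225);print(c,a)
a=np.radians(a)
plan([c[0],c[1],-.031],Rdown((-np.cos(a),-np.sin(a))))
```

```text
sep 0.03816794076890957 ang -20.624257163416825
[ 0.48632529 -0.33989346  0.0225    ] -20.624257163416825
 [0.3797, -0.0034, -0.0274] [0.045, 0.0093, 0.0104] rows 2.3
```

apply_moves(targets=[0.15,-0.003,-0.026,0.04,0,0,0.5,0.25,-0.003,-0.026,0.04,0,0,0.5,0.36,-0.003,-0.026,0.04,0,0,0.5,0.375,-0.003,-0.026,0.04,0,0,0.5,0.375,-0.003,-0.026,0.04,0,0,0.5])

```text
clock: 16.85
eef_pos: [0.4855, -0.3384, -0.0303]
tool_rot: [-0.403, 0.579, 0.404, 0.583]
ft_force: [-0.8, -0.2, 0.1]
grip_width: 0.0428
```

Run:
```python
from h import *
o=bot.get_obs();print(o["clock"],o["eef_pos"],o["grip_width"],o["ft_force"])
plan([0.4863,-.3398,-.031],spR("medium"))
```

```text
16.85 [ 0.48549453 -0.33844013 -0.03026948] 0.042807950245715654 [-0.77104499 -0.20611437  0.07873445]
 [0.0029, -0.0049, -0.004] [-0.0496, 0.0101, 0.0054] rows 0.2
```

apply_moves(targets=[0.002,-0.004,-0.004,0,0,0,0,0.002,-0.004,-0.004,0,0,0,0,0.002,-0.004,-0.004,0,0,0,0,0.002,-0.004,-0.004,0,0,0,0,0.002,-0.004,-0.004,0,0,0,0,-0.1,0,0,0,0,0,0,-0.25,0,0,0,0,0,0,-0.25,0,0,0,0,0,0])

```text
clock: 17.52
eef_pos: [0.4902, -0.3439, 0.0404]
tool_rot: [-0.408, 0.577, 0.398, 0.585]
ft_force: [2.2, -0.9, 0.1]
grip_width: 0.0175
```

Run:
```python
from h import *
o=bot.get_obs();print(o["clock"],o["eef_pos"],o["grip_width"],o["ft_force"])
im,d=bot.camera("wrist");np.savez("w19.npz",im=im,d=d,pos=o["eef_pos"],rot=o["tool_rot"])
cv2.imwrite("pics/w19.png",cv2.resize(im,None,fx=1.5,fy=1.5)[:,:,::-1])
R0=R.from_quat(o["tool_rot"]);rv=(R0.inv()*R.from_matrix(RB)).as_rotvec();print(rv)
plan([.47,-.12,.25],(R0*R.from_rotvec(.8*rv)).as_matrix())
```

```text
17.5167 [ 0.49022742 -0.34387785  0.04043673] 0.01745809862959495 [ 2.23168185 -0.91432128  0.13354465]
[-0.14868568 -0.04911979 -0.59181787]
 [-0.8526, 0.3731, 0.8106] [-0.2384, -0.0775, -0.9505] rows 7.4
```

View pics/w19.png

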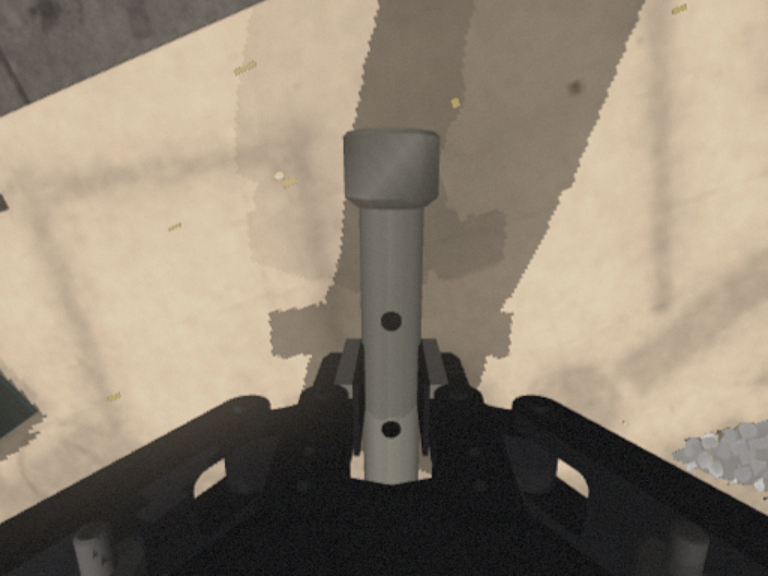

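Run:
```python
from h import *
m=held("w19.npz",np.array([(391.5,321),(391,429)])/1.5,.010,rows=(145,212))
```

```text
top line x = -0.0037 y + -0.0502 rms 0.0005559808335103689
[[-0.0502  0.0224  0.0006]
 [-0.0501 -0.0154  0.0004]] sep 0.03780985739689754
centre [-0.0402  0.0035  0.0005]
```

apply_moves(targets=[-0.3,0.05,0.1,-0.03,-0.01,-0.1,0,-0.853,0.373,0.81,-0.238,-0.078,-0.95,0,-0.853,0.373,0.81,-0.238,-0.078,-0.95,0,-0.853,0.373,0.81,-0.238,-0.078,-0.95,0,-0.853,0.373,0.81,-0.238,-0.078,-0.95,0,-0.853,0.373,0.81,-0.238,-0.078,-0.95,0,-0.853,0.373,0.81,-0.238,-0.078,-0.95,0,-0.853,0.373,0.81,-0.238,-0.078,-0.95,0,-0.853,0.373,0.81,-0.238,-0.078,-0.95,0,-0.853,0.373,0.81,-0.238,-0.078,-0.95,0])

```text
clock: 18.4
eef_pos: [0.4682, -0.118, 0.2472]
tool_rot: [-0.555, 0.431, 0.295, 0.648]
ft_force: [0.5, -0.1, -2.3]
grip_width: 0.0178
```

Run:
```python
from h import *
o=bot.get_obs();print(o["clock"],o["eef_pos"],o["grip_width"],o["ft_force"])
plan(tcp("medium",[-.044,0,.0007],z=.07),RB)
plan(tcp("medium",[-.044,0,.0007],z=.10),RB)
```

```text
18.4 [ 0.46818919 -0.1180155   0.24716864] 0.01780399734803378 [ 0.46608842 -0.11107666 -2.33484676]
 [0.355, 0.2445, 0.9539] [-0.06, -0.0107, -0.2531] rows 6.3
 [0.236, 0.2596, 0.953] [-0.06, -0.0107, -0.2531] rows 6.1
```

apply_moves(targets=[0.3,0.226,0.954,-0.06,-0.011,-0.253,0,0.3,0.226,0.954,-0.06,-0.011,-0.253,0,0.3,0.226,0.954,-0.06,-0.011,-0.253,0,0.3,0.226,0.954,-0.06,-0.011,-0.253,0,0.38,0.226,0.954,-0.06,-0.011,-0.253,0,0.38,0.226,0.954,-0.06,-0.011,-0.253,0,0.38,0.226,0.954,-0.06,-0.011,-0.253,0,0.38,0.226,0.954,-0.06,-0.011,-0.253,0,0.38,0.226,0.954,-0.06,-0.011,-0.253,0])

```text
clock: 19.15
eef_pos: [0.5166, 0.1151, 0.1358]
tool_rot: [-0.59, 0.392, 0.263, 0.656]
ft_force: [0.3, 0.2, -2.0]
grip_width: 0.0176
```

Run:
```python
from h import *
m=[-.0402,.0035,.0005]
o=bot.get_obs();print(o["clock"],o["eef_pos"],o["grip_width"],o["ft_force"])
im,d=bot.camera("wrist");np.savez("w20.npz",im=im,d=d,pos=o["eef_pos"],rot=o["tool_rot"])
cv2.imwrite("pics/w20.png",cv2.resize(im,None,fx=1.5,fy=1.5)[:,:,::-1])
cv2.imwrite("pics/w20c.png",cv2.resize(im[80:205,205:320],None,fx=5,fy=4.5,interpolation=cv2.INTER_CUBIC)[:,:,::-1])
plan(tcp("medium",m,z=.06),RB)
plan(tcp("medium",m,z=.0),RB)
```

```text
19.15 [0.51658315 0.11505416 0.13577224] 0.01757300462648466 [ 0.33511087  0.16766179 -1.96208835]
 [-0.011, -0.0063, 0.011] [-0.0023, -0.0076, -0.011] rows 0.1
 [0.229, -0.0076, 0.0119] [-0.0023, -0.0076, -0.011] rows 1.4
```

View pics/w20.png

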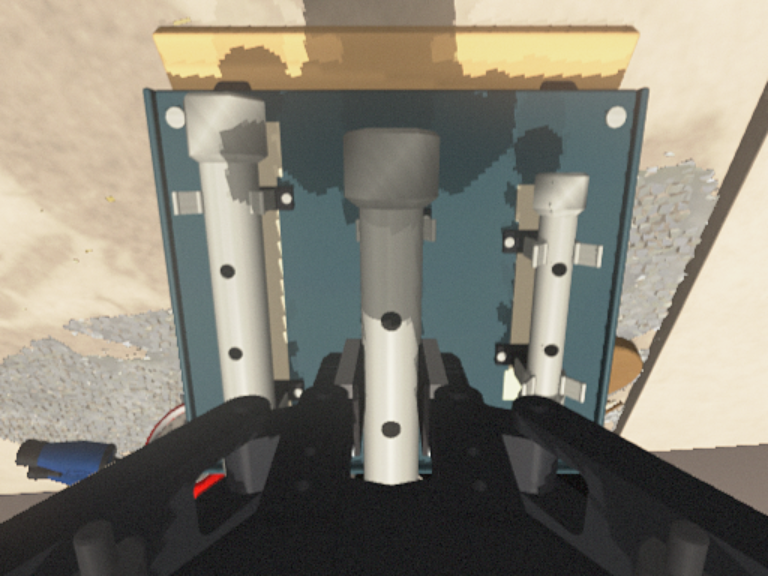

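View pics/w20c.png

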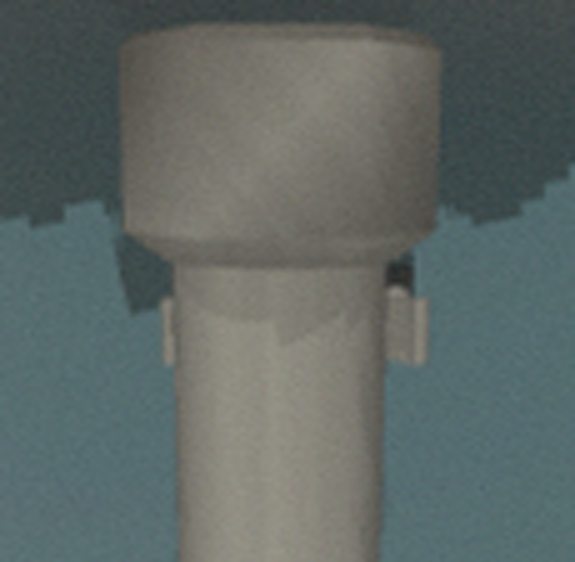

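apply_moves(targets=[0.09,-0.007,0.0095,0,-0.007,-0.011,0,0.16,-0.007,0.0095,0,-0.007,-0.011,0,0.175,-0.007,0.0095,0,-0.007,-0.011,0,0.19,-0.007,0.0095,0,-0.007,-0.011,0,0.205,-0.007,0.0095,0,-0.007,-0.011,0,0.218,-0.007,0.0095,0,-0.007,-0.011,0,0.228,-0.007,0.0095,0,-0.007,-0.011,0,0.228,-0.007,0.0095,0,-0.007,-0.011,0])

```text
clock: 19.87
eef_pos: [0.5522, 0.1106, 0.0934]
tool_rot: [-0.59, 0.387, 0.26, 0.659]
ft_force: [2.6, -1.2, -4.2]
grip_width: 0.0177
```

Run:
```python
from h import *
m=[-.0402,.0035,.0005]
o=bot.get_obs();print(o["clock"],o["eef_pos"],o["grip_width"],"tool F",R.from_quat(o["tool_rot"]).inv().apply(o["ft_force"]))
print("bay coords",(B.T@(o["eef_pos"]+R.from_quat(o["tool_rot"]).apply(m)-bay("medium"))).round(4))
```

```text
19.8667 [0.55223794 0.11057985 0.09341574] 0.0177103837028129 tool F [ 4.98994577  0.12948914 -0.71320051]
bay coords [0.0022 0.0005 0.0013]
```

apply_moves(targets=[0.008,0,0,0,0,0,0,0.014,0,0,0,0,0,0,0.014,0,0,0,0,0,0])

```text
clock: 20.12
eef_pos: [0.5533, 0.1105, 0.0913]
tool_rot: [-0.59, 0.387, 0.26, 0.659]
ft_force: [-10.8, -1.2, 11.6]
grip_width: 0.0169
```

Run:
```python
from h import *
m=[-.0402,.0035,.0005]
o=bot.get_obs();print(o["clock"],o["eef_pos"],o["grip_width"],"tool F",R.from_quat(o["tool_rot"]).inv().apply(o["ft_force"]))
print("bay coords",(B.T@(o["eef_pos"]+R.from_quat(o["tool_rot"]).apply(m)-bay("medium"))).round(4))
```

```text
20.1167 [0.55329822 0.11052322 0.09134571] 0.016932822974094913 tool F [-15.46616026   1.76312439  -3.29928884]
bay coords [ 0.0018  0.0006 -0.0009]
```

apply_moves(targets=[-0.01,0,0,0,0,0,0,-0.01,0,0,0,0,0,0.38,-0.01,0,0,0,0,0,0.38,-0.01,0,0,0,0,0,0.38,-0.01,0,0,0,0,0,0.38,-0.1,0,0,0,0,0,0.4,-0.25,0,0,0,0,0,0.45,-0.45,0,0,0,0,0,0.5,-0.6,0,0,0,0,0,0.5,-0.75,0,0,0,0,0,0.5,-0.75,0,0,0,0,0,0.5])

```text
clock: 21.03
eef_pos: [0.4487, 0.1346, 0.2519]
tool_rot: [-0.589, 0.382, 0.26, 0.663]
ft_force: [0.7, 0.8, 0.3]
grip_width: 0.0429
```

Run:
```python
from h import *
o=bot.get_obs();print(o["clock"],o["eef_pos"],o["grip_width"],o["ft_force"])
im,d=bot.camera("wrist");np.savez("w21.npz",im=im,d=d,pos=o["eef_pos"],rot=o["tool_rot"])
cv2.imwrite("pics/w21.png",cv2.resize(im,None,fx=1.5,fy=1.5)[:,:,::-1])
im,d=bot.camera("scene");cv2.imwrite("pics/s21.png",cv2.resize(im,None,fx=1.5,fy=1.5)[:,:,::-1])
```

```text
21.0333 [0.44865439 0.13455379 0.25188988] 0.04286460738125433 [0.73263761 0.81644489 0.27380265]
```

View pics/w21.png

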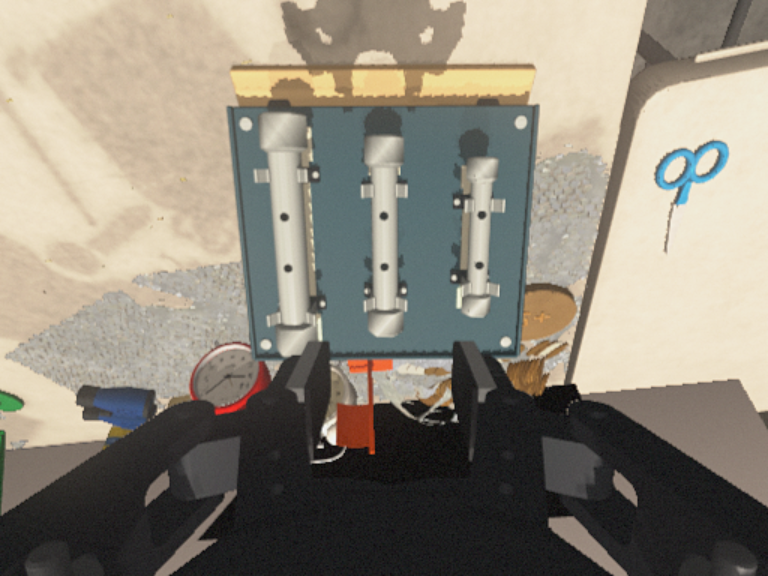

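View pics/s21.png

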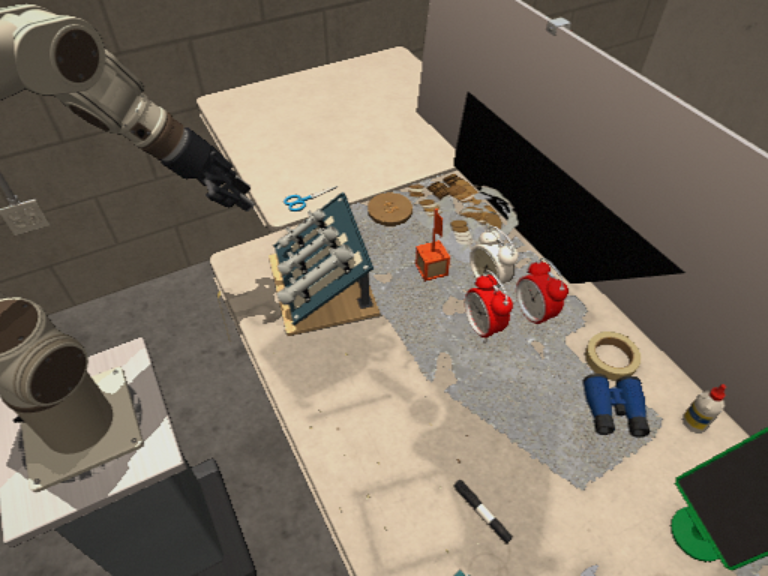

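Run:
```python
from h import *
z=np.load("w21.npz");o=dict(eef_pos=z["pos"],tool_rot=z["rot"]);p,T=camT("wrist",o);d=z["d"]
C=cloud(p,T,d);Q=(C-O)@B*1000
S=np.array([(246,124),(521,122.5),(264,345),(509,343)])/1.5
X=onplane(p,T,S,O@B[:,2],B[:,2]);q=(X-O)@B*1000;print("screws",q.round(1).tolist(),q.mean(0).round(2))
hs={"large":((284.5,217),(288,268),.012),"medium":((384,216),(384,267),.010),"small":((482,214.5),(479,265.5),.008)}
bg=[Q[v,u] for u,v in [(175,180),(230,180),(290,180),(340,150)]];print("panel z",np.array(bg)[:,2].round(1))
for k,(a,b,r) in hs.items():
    X=onplane(p,T,np.array([a,b])/1.5,O@B[:,2]+.032+r,B[:,2]);h=(X-O)@B*1000
    a=np.array(a)/1.5;b=np.array(b)/1.5
    prof=[]
    for t in np.linspace(-.4,1.5,12):
        u,v=a+(b-a)*t;win=Q[int(v)-1:int(v)+2,int(u)-3:int(u)+5];prof.append(np.median(win[...,2])-r*1000)
    print(k,"mid rel bay",(h.mean(0)-[0,BAYY[k]*1000,32+r*1000]).round(1),"ang",((h[1]-h[0])[1]/(h[1]-h[0])[0]).round(3),"axis z",np.round(prof,1))
```

```text
screws [[-91.8, -106.5, -0.0], [-92.0, 107.8, 0.0], [93.2, -108.1, 0.0], [93.4, 111.1, 0.0]] [0.68 1.07 0.  ]
panel z [ 0.2 -0.4 -0.4 -1. ]
large mid rel bay [-5.8  0.3 -0. ] ang -0.002 axis z [31.5 31.6 32.2 32.  32.1 31.7 31.6 31.8 31.8 31.5 31.7 31.9]
medium mid rel bay [-5.7  0.   0. ] ang -0.009 axis z [31.6 31.8 32.1 31.3 31.5 31.7 31.7 31.6 31.8 31.5 31.3 31.4]
small mid rel bay [-6. -0.  0.] ang -0.007 axis z [31.3 31.5 31.  31.3 31.4 31.9 31.2 31.3 31.6 31.6 31.4 31.4]
```

Run:
```python
from workcell import bot
o=bot.get_obs();print(o["clock"],abs(o["joint_vel"]).max(),o["ft_force"]);print(bot.job_done())
```

```text
21.1333 0.0556903280599369 [-0.32874751  0.27978401 -0.60016472]
the job is handed in; nothing more can be done
None
```

All three spanners are clipped home in their own bays, and the job was handed in at 21.1 s with the gripper clear of everything. `job_done` gave no verdict, so this rests on my own last measurements.

| Spanner | Along the slope (limit ±9 mm) | Across (limit ±3 mm) | Height off the panel (32 mm is home, ±3 mm) | Axis angle (limit 0.07 rad) |
|---|---|---|---|---|
| Small | −6.0 mm | 0.0 mm | 31.0–31.9 mm | 0.007 rad |
| Medium | −5.7 mm | 0.0 mm | 31.3–32.1 mm | 0.009 rad |
| Large | −5.8 mm | +0.3 mm | 31.5–32.2 mm | 0.002 rad |

- **Seating:** when pressed, each spanner stopped hard at 15–20 N on the clip feet. I took that, together with the height reading, as proof that both clips had snapped over.
- **Resting position:** I pressed each spanner in within about 2 mm of the bay's middle along the slope. After release each lay about 6 mm down the slope, at the end of its play and inside the limit.
- **Measurement spread:** in the final view the rack's corner screws read up to about 1 mm off in y from my fitted rack pose. The across figures are only that good.
- **Other objects:** the flag cube, marker and scissors look undisturbed in the final scene picture. I did not measure their positions again.

**What disagreed or failed:**
- **First grasp missed:** in both cameras the real fingertips ended about 3 to 4 cm short of the reported TCP. The first grasp closed on nothing above the small spanner. After that I worked from the observed fingertip position, with the TCP about 3 cm below the table height.
- **Second grasp rejected:** I opened the next grip on the small spanner again because of an upward force of about 6 N (8 N while lowering again). I re-gripped it 3 mm higher.
- **Grip readings:** the reported grip width read about 2–3 mm less than the tube diameter on every hold.

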